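# Fill the analyser's start-up tray

### The job

Get the steel start-up tray ready for the strip analyser: stand the capped strip canister, the capped rectangular wash bottle, the dropper vial and the long ten-place sample rack each in the tray pocket cut to its own shape and size, upright and fully down on the pocket floor (the rack and the bottle may go either way round). Set them down rather than dropping them, and leave the open canister that has lost its cap and the short five-place rack standing where they are, for they do not belong in the tray.

Things in the scene. Friction and masses are not known exactly. Their poses are not given: they have to be found in the camera images.
- canister: capped test-strip canister, goes into round_pocket: white upright cylinder, 44 mm diameter, 96 mm tall, ribbed closed cap (white, 45 mm across) on its upper 20 mm, pale label band. Loose, about 75 g, standing on the bench. Origin at the centre of its underside, z up.
- bottle: capped rectangular wash bottle, goes into oblong_pocket: white body 34 mm (its x) by 58 mm (its y), straight sides up to 64 mm, then a neck with a grey round cap of 29 mm diameter, 90 mm tall in all. Loose, about 140 g, standing. Origin at the centre of its underside, z up.
- vial: dropper vial of control solution, goes into small_pocket: white upright cylinder, 26 mm diameter with straight sides up to 50 mm, then a pointed grey dropper cap, 78 mm tall in all. Loose, about 35 g, standing. Origin at the centre of its underside, z up.
- long_rack: ten-place sample rack, goes into rack_lane: ivory comb-like bar with ten empty tube places, 24 mm (its x) by 200 mm (its y, the long way), 62 mm tall. Loose, about 110 g, standing. Grip it across its 24 mm near the middle. Origin at the centre of its underside, z up.
- open_canister: look-alike, to be left alone: the same white canister body, 44 mm diameter, but without a cap, open at the top with a dark inside, 90 mm tall. Loose. Origin at the centre of its underside.
- short_rack: look-alike, to be left alone: the same rack with only five places, 24 mm (its x) by 103 mm (its y), 62 mm tall. Loose. Origin at the centre of its underside.
- round_pocket: grey insert with the large round pocket, for the canister: block 84 x 84 x 22 mm in the steel tray, pocket 58 mm diameter at its centre. Origin at the centre of the block's underside, 6 mm above the bench; pocket floor 4 mm above the origin, rim 22 mm above it. Axes as the tray's: the three square inserts stand side by side along y, 88 mm apart, in changing order. Fixed during the job.
- small_pocket: grey insert with the small round pocket, for the vial: block 84 x 84 x 22 mm in the steel tray, pocket 42 mm diameter at its centre. Origin at the centre of the block's underside; pocket floor 4 mm above it, rim 22 mm above it. Fixed during the job.
- oblong_pocket: grey insert with the rectangular pocket, for the bottle: block 84 x 84 x 22 mm in the steel tray, pocket 50 mm (its x) by 73 mm (its y) at its centre. Origin at the centre of the block's underside; pocket floor 4 mm above it, rim 22 mm above it. Fixed during the job.
- rack_lane: long grey insert with the slot for the ten-place rack: block 52 mm (its x) by 260 mm (its y) by 22 mm in the steel tray, 90 mm to +x of the row of square inserts; slot 40 mm (x) by 216 mm (y) at its centre. Origin at the centre of the block's underside; slot floor 4 mm above it, rim 22 mm above it. Fixed during the job.
There are look-alikes about, which are no part of the job. What is shaped like the long_rack but pink is not meant. Leave any purple look-alike of the canister alone.

How it is judged:
At the end, for the whole second after the job is handed in: Canister and vial within 12 mm of their pocket centres, bottle and long rack within 14 mm, each underside within 9 mm above its insert's origin (on the pocket floor), upright within 0.1 rad, at rest; open canister and short rack upright and within 30 mm of where they stood (horizontal distance between canister and round_pocket below 0.012 m and z of canister in the frame of round_pocket below 0.009 m and angle between each of canister, vial, bottle, long_rack, open_canister, short_rack's own z axis and vertical below 0.1 rad and horizontal distance between vial and small_pocket below 0.012 m and z of vial in the frame of small_pocket below 0.009 m and horizontal distance between bottle and oblong_pocket below 0.014 m and z of bottle in the frame of oblong_pocket below 0.009 m and horizontal distance between long_rack and rack_lane below 0.014 m and z of long_rack in the frame of rack_lane below 0.009 m and distance of each of open_canister, short_rack from where it was at the start of the episode below 0.03 m and linear speed of each of canister, vial, bottle, long_rack below 0.02 m/s); the robot touches nothing.
It fails at once if the canister was dropped (in free fall faster than 0.9 m/s, a drop of about 4 cm) (linear speed of canister above 0.9 m/s and contact force between canister and the fingers below 0.05 N).
It fails at once if the bottle was dropped (in free fall faster than 0.9 m/s, a drop of about 4 cm) (linear speed of bottle above 0.9 m/s and contact force between bottle and the fingers below 0.05 N).
It fails at once if the vial was dropped (in free fall faster than 0.9 m/s, a drop of about 4 cm) (linear speed of vial above 0.9 m/s and contact force between vial and the fingers below 0.05 N).
It fails at once if the long rack was dropped (in free fall faster than 0.9 m/s, a drop of about 4 cm) (linear speed of long_rack above 0.9 m/s and contact force between long_rack and the fingers below 0.05 N).
It fails at once if the open canister or the short rack was lifted off the bench (height (world z) of any of open_canister, short_rack above 0.02 m).
It also fails if it takes over 109 s, if anything falls off the work surface, if the arm or the gripper's body presses on something with over 40 N, if the wrist force passes 120 N, or if a joint passes its speed limit or range.

### The arm

A 6-joint arm with a two-finger parallel gripper is mounted at the origin on the work surface. World frame = base frame: x ahead of the robot, y to its left, z up, the work surface at z = 0. Lengths are in m, angles in rad, forces in N, time in s.
With the tool pointing down it reaches from about 0.35 to 0.775 m from the base axis. Payload 7.3 kg.
Tool frame: the origin (TCP) lies on the centre line of the jaws, within the pads' length; the fingertips stand 14 mm ahead of it and the grasp point (between the pads) lies 5 mm behind it; z points along the fingers, y is the direction in which the jaws open and shut (so a half turn about z gives the same grasp; the last joint's range is limited). The gripper opens to 92 mm and grips with 3 to 60 N. Pads are 19 mm wide; open, the fingers measure 130 mm over their backs; the gripper's body (75 mm by 190 mm) begins 47 mm behind the grasp point.
Start: joints at [-1.496, 0.342, 1.524, -0, 1.275, -0.146], TCP at [0.115, -0.512, 0.212] pointing down, gripper open.
Joint ranges: [-2.53, 2.53], [-0.77, 2.02], [0.04, 2.7], [-1, 4.14], [0.28, 2.66], [-3.11, 3.11]. Speed limits (rad/s): [2.57, 2.57, 3.14, 3.14, 3.14, 3.14].

### API

Orientations are given as [roll, pitch, yaw] about the fixed x, y, z axes, in that order (R = Rz(yaw) Ry(pitch) Rx(roll)).
In Python, from cell import telemetry, cams, robot gives the robot as it stands.
- The arm moves only by the tool servo_tool, never from a script. Its argument "targets" is text: rows parted by semicolons, each of 4 numbers parted by spaces: the shift along the tool's x, y, z in mm, then the turn about the tool's z in rad. In form: x y z yaw; .... A call has 1 to 20 rows; each row shifts and turns the pose as measured when the row begins, along the tool's axes as they then stand; what a row does not reach is not made up. A row lasts 1/8 s, in which the tool goes at most 62.5 mm and 10.7 degrees, less where a joint would pass 70% of its speed; a pose out of reach is approached as far as the arm can. A call with a gripper value outside its range is refused whole. "hand" is the opening, from 0 (shut) to 1 (fully open), set as the call begins (left out, the last holds). The fingers move at their own pace and stop on an object; "squeeze" is the grip in N (left out, the last holds). Time passes only in rows, so rows that do not move let the fingers close. It gives the time, the measured TCP pose, the force and the opening at its end, in the units of the state.
- telemetry.observe(): the state, without advancing time (a new reading comes with each control period).
- cams.read_camera(name): name is "scene" or "top" or "wrist"; returns a dict with "color" (384x512x3 uint8, red, green, blue), "K" (3x3 intrinsics, pixels), "R" (3x3) and "t" (3): a world point X has camera coordinates R X + t. Camera axes: x right, y down, z forward; pixel columns grow to the right and rows downward; lengths in m; the calibration is good to about 2 mm. A picture is of the moment at which its call begins. There is no depth.
- robot.hand_in(): hands the job in, once; it reports no verdict.
Trained networks look in a picture, given as the dict that the camera call returned (one of the last four; its "shot" number tells which), for a name from the list of things; names that differ only in an ending like _2 or _b are one class to them, and where a whole thing is asked for, a point or a joint stands for the part that bears it (a point fixed in the world has none). Each returns a list of dicts, best first, with "score" (0 to 1); they miss things now and then, are a little off and sometimes report something else, mostly with a low value. They report only what shows in the picture. A call takes as long as a camera call. They do not tell look-alikes from the thing itself.
- cams.cut_out(picture, query): "region" (384x512 bool, what is visible of it) and "extent" ([centre column, centre row, width, height] in pixels, round what is visible of it).
The state is a dict: "time": time; "qpos": joint angles; "qvel": joint speeds; "joint_efforts": joint torques, N m; "tool_pos": TCP position; "tool_rot": TCP orientation; "contact_force": force on the tool from outside, world axes, zero at the start; "torque": the same for the moment, N m; "opening": finger opening in m.
Only numpy, scipy, OpenCV 4.12 (cv2) and the standard library are available. Lean on these libraries where they do the work, as an engineer would, in place of code of your own. Each camera call takes 0.05 s, during which the arm holds its last target.

## Working session

There is one attempt and no reset: what is moved stays moved. The work goes in short steps, Python scripts to look and compute and a tool call to move; the robot and the scene stay as the last step left them, time stands still between calls to the robot, and variables do not carry over. Pictures are saved under pics/ and viewed, and the job is handed in when it is done.

Besides the shell and the picture viewer there is one more tool, called after "Call:" as a command line: name --argument value ..., lists and objects as JSON in quotes. servo_tool: Moves the arm, as the interface text tells. Its arguments: {"type":"object","properties":{"targets":{"type":"string"},"hand":{"type":"number"},"squeeze":{"type":"number"}},"required":["targets"]}

```bash
ls; mkdir -p pics; python3 - <<'E'
from cell import telemetry,cams
import cv2
s=telemetry.observe(); print(s['time'],s['tool_pos'],s['tool_rot'],s['opening'])
for n in ['scene','top','wrist']:
    p=cams.read_camera(n); cv2.imwrite(f'pics/a_{n}.png',p['color'][:,:,::-1]); print(n,p['K'].tolist() if hasattr(p['K'],'tolist') else p['K'],p['R'],p['t'])
E
```

```text
pics
0.0 [ 0.11495087 -0.51181975  0.21085349] [-3.14006968e+00 -2.15435822e-04  2.20790484e-01] 0.09201408577500807
scene [[420.06732854532964, 0.0, 249.615829764484], [0.0, 420.06732854532964, 190.16300069748021], [0.0, 0.0, 1.0]] [[ 0.70647066  0.70737314  0.02285721]
 [ 0.43698489 -0.41056747 -0.80029905]
 [-0.55672562  0.57537605 -0.59916524]] [-0.34554777 -0.18090314  1.44531727]
top [[486.4089425883319, 0.0, 253.87750945811706], [0.0, 486.4089425883319, 191.71966293358946], [0.0, 0.0, 1.0]] [[ 0.01769817 -0.99984233  0.00144624]
 [-0.98056655 -0.0176396  -0.19539216]
 [ 0.19538686  0.00203995 -0.98072413]] [-0.01380365  0.46562259  1.38589031]
wrist [[271.92282561143946, 0.0, 257.5010410911705], [0.0, 271.92282561143946, 195.57713488115678], [0.0, 0.0, 1.0]] [[ 0.21960462 -0.97558703 -0.00193628]
 [-0.94265198 -0.21270147  0.25722621]
 [-0.2513584  -0.05466283 -0.96634928]] [-0.52290131 -0.03223575  0.38981218]
```

View pics/a_top.png

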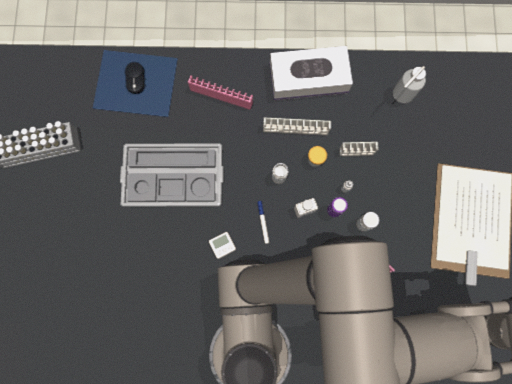

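View pics/a_scene.png

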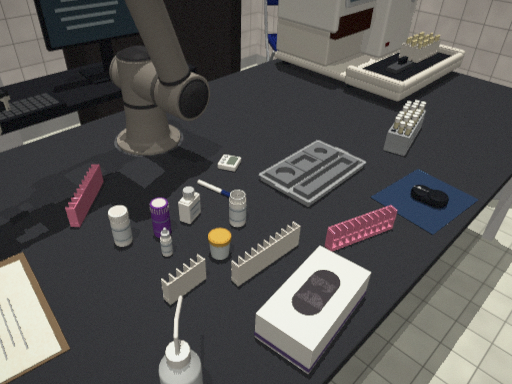

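View pics/a_wrist.png

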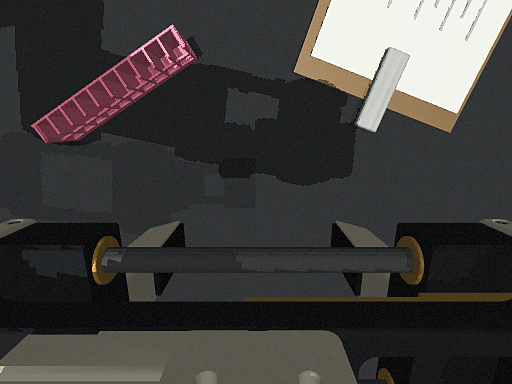

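```bash
python3 - <<'E'
import cv2
a=cv2.imread('pics/a_top.png')[105:255,250:400]; b=cv2.imread('pics/a_scene.png')[160:310,60:310]; c=cv2.imread('pics/a_top.png')[135:215,112:232]
cv2.imwrite('pics/b1.png',cv2.resize(a,None,fx=4,fy=4,interpolation=cv2.INTER_CUBIC))
cv2.imwrite('pics/b2.png',cv2.resize(b,None,fx=3.2,fy=3.2,interpolation=cv2.INTER_CUBIC))
cv2.imwrite('pics/b3.png',cv2.resize(c,None,fx=6,fy=6,interpolation=cv2.INTER_CUBIC))
E
```

```text
(no output)
```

View pics/b1.png

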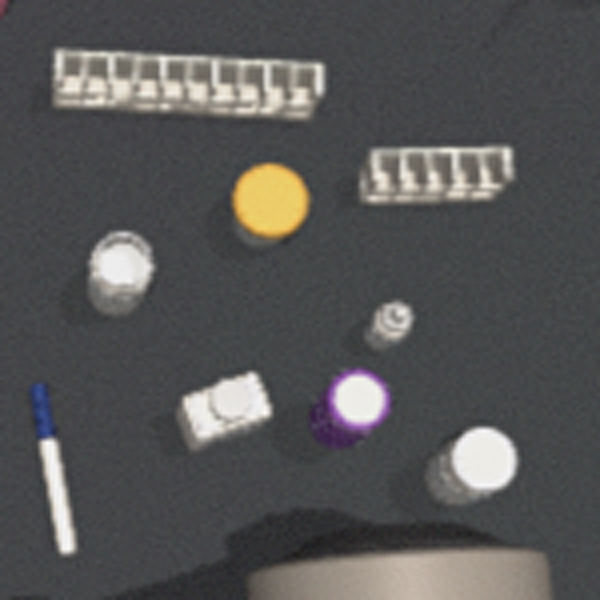

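View pics/b2.png

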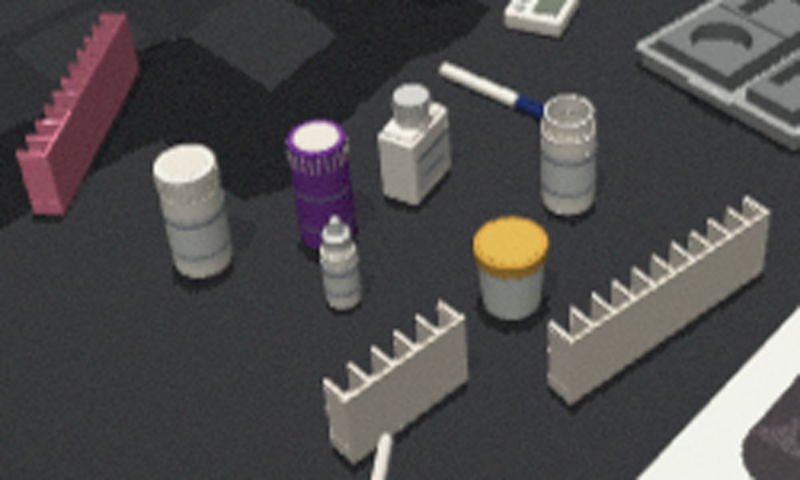

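View pics/b3.png

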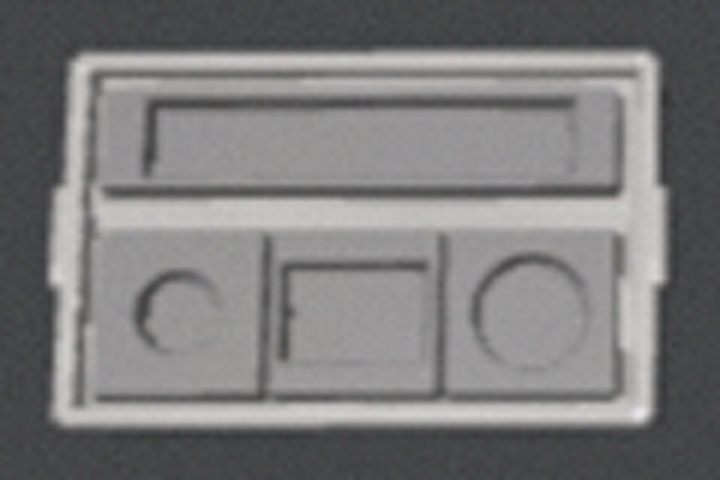

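```bash
cat > h.py <<'E'
import numpy as np,cv2
from scipy.optimize import minimize
def cyl(r,z0,z1,n=32):
    a=np.linspace(0,2*np.pi,n,endpoint=False)
    return np.vstack([np.c_[r*np.cos(a),r*np.sin(a),0*a+z] for z in (z0,z1)])
def box(x,y,z0,z1):
    return np.array([[sx*x/2,sy*y/2,z] for sx in(-1,1) for sy in(-1,1) for z in(z0,z1)])
M={'canister':[cyl(.022,0,.078),cyl(.0225,.076,.096)],'bottle':[box(.034,.058,0,.064),cyl(.0145,.064,.090)],
'vial':[cyl(.013,0,.05),np.vstack([cyl(.009,.05,.055),cyl(.002,.077,.078)])],'long_rack':[box(.024,.2,0,.062)],'short_rack':[box(.024,.103,0,.062)],'open_canister':[cyl(.022,0,.09)],
'block':[box(.084,.084,.0,.022)],'lane':[box(.052,.26,0,.022)]}
def proj(p,X):
    c=X@np.asarray(p['R']).T+np.asarray(p['t']); u=c@np.asarray(p['K']).T
    return u[:,:2]/u[:,2:]
def render(p,parts,x,y,yaw,z=0,S=4):
    m=np.zeros((384*S,512*S),np.uint8)
    R=np.array([[np.cos(yaw),-np.sin(yaw),0],[np.sin(yaw),np.cos(yaw),0],[0,0,1]])
    for q in parts:
        u=proj(p,q@R.T+[x,y,z]); u=(u*S+S/2)
        cv2.fillConvexPoly(m,cv2.convexHull(u.astype(np.float32)).round().astype(np.int32),1)
    return m
def back(p,u,v,z):
    R=np.asarray(p['R']);t=np.asarray(p['t']);d=R.T@np.linalg.solve(np.asarray(p['K']),[u,v,1]);c=-R.T@t
    return c+d*(z-c[2])/d[2]
def fit(views,parts,x0,yaw=True,z=0,hull=False,S=4,w=(0.03,0.03,0.4)):
    """views: list of (picture,region)"""
    T=[]
    for p,r in views:
        r=cv2.resize(r.astype(np.uint8),None,fx=S,fy=S,interpolation=cv2.INTER_NEAREST)
        if hull:
            pts=cv2.findNonZero(r);r=r*0;cv2.fillConvexPoly(r,cv2.convexHull(pts),1)
        T.append((p,r))
    def f(a):
        s=0
        for p,r in T:
            m=render(p,parts,a[0],a[1],a[2] if yaw else 0,z,S)
            s-=(m&r).sum()/max(1,(m|r).sum())
        return s/len(T)
    n=3 if yaw else 2
    best=None
    for k in range(2):
        x0_=np.array(x0[:n],float) if best is None else best.x
        sim=np.vstack([x0_]+[x0_+np.eye(n)[i]*w[i]/(1+4*k) for i in range(n)])
        best=minimize(f,x0_,method='Nelder-Mead',options=dict(initial_simplex=sim,xatol=2e-4,fatol=1e-5,maxiter=200))
    return best.x,-best.fun
E
python3 - <<'E'
from h import *
from cell import telemetry,cams
T=cams.read_camera('top');Sc=cams.read_camera('scene')
exp={'canister':((369,221),(120,226)),'bottle':((306,208),(189,206)),'vial':((348,186),(166,243)),'long_rack':((297,126),(266,253)),'short_rack':((359,149),(185,279)),'open_canister':((280,173),(238,208)),
'round_pocket':((200,188),(290,158)),'small_pocket':((143,188),(320,180)),'oblong_pocket':((172,188),(300,170)),'rack_lane':((175,158),(330,170))}
for n,(a,b) in exp.items():
    vs=[]
    for p,e in((T,a),(Sc,b)):
        L=cams.cut_out(p,n)
        print(n,[(round(d['score'],2),[round(float(v)) for v in d['extent']]) for d in L])
        if 'pocket' in n: L=L[:2]
        L=sorted(L,key=lambda d:np.hypot(d['extent'][0]-e[0],d['extent'][1]-e[1]))
        if L and np.hypot(L[0]['extent'][0]-e[0],L[0]['extent'][1]-e[1])<25: vs.append((p,L[0]['region']))
    key=n if n in M else ('lane' if 'lane' in n else 'block')
    z=0 if n in M else .006
    x0=back(T,*a,z+.02); 
    if vs:
      for V in ([vs]+[[v] for v in vs]):
        r=fit(V,M[key],[x0[0],x0[1],0.],yaw=n in('bottle','long_rack','short_rack') or z>0,z=z,hull='rack' in n)
        print('  ',len(V),V[0][0]['shot'],r[0].round(4),round(r[1],3))
E
```

```text
canister [(0.8, [337, 208, 20, 21]), (0.64, [280, 172, 16, 16]), (0.63, [368, 223, 21, 13])]
canister [(0.65, [120, 229, 27, 44]), (0.58, [159, 218, 19, 38])]
   2 4 [ 0.3842 -0.3361] 0.883
   1 4 [ 0.3842 -0.3331] 0.846
   1 5 [ 0.3839 -0.3367] 0.944
bottle [(0.52, [306, 208, 26, 21])]
bottle [(0.95, [188, 205, 23, 34])]
   2 4 [ 0.4232 -0.1583  0.4314] 0.855
   1 4 [ 0.4236 -0.1571  0.374 ] 0.855
   1 5 [ 0.4211 -0.1581  0.483 ] 0.88
vial [(0.57, [344, 187, 9, 18]), (0.41, [199, 186, 30, 28])]
vial [(0.65, [165, 244, 11, 31])]
   2 4 [ 0.4912 -0.2817] 0.865
   1 4 [ 0.4926 -0.2808] 0.909
   1 5 [ 0.4895 -0.2819] 0.912
long_rack [(0.61, [298, 126, 68, 18])]
long_rack [(0.88, [362, 227, 74, 46]), (0.66, [265, 256, 68, 65]), (0.58, [84, 196, 38, 60]), (0.33, [237, 209, 18, 37])]
   2 4 [ 0.6764 -0.129  -0.0436] 0.918
   1 4 [ 0.677  -0.1282 -0.0344] 0.923
   1 5 [ 0.677  -0.1339 -0.0258] 0.946
short_rack [(0.7, [360, 150, 43, 15])]
short_rack [(0.62, [183, 279, 47, 49])]
   2 4 [ 0.6084 -0.3171  0.0339] 0.89
   1 4 [ 0.6097 -0.3161  0.0091] 0.893
   1 5 [ 0.6093 -0.3207  0.0657] 0.92

[... 263 characters left out ...]
   2 4 [0.483  0.1568 0.0301] 0.945
   1 4 [0.4834 0.1571 0.0207] 0.98
   1 5 [ 0.4821  0.1542 -0.037 ] 0.936
small_pocket [(0.23, [278, 172, 16, 19]), (0.18, [297, 127, 70, 17])]
small_pocket [(0.6, [322, 155, 36, 28])]
   1 5 [0.4803 0.3323 0.0499] 0.825
   1 5 [0.4803 0.3323 0.0499] 0.825
oblong_pocket [(0.82, [171, 191, 25, 28])]
oblong_pocket [(0.83, [304, 162, 36, 23])]
   2 4 [0.4817 0.2449 0.0191] 0.886
   1 4 [0.482  0.245  0.0171] 0.964
   1 5 [0.4793 0.2521 0.0354] 0.824
rack_lane [(0.88, [170, 158, 88, 19]), (0.56, [141, 187, 30, 32])]
rack_lane [(0.56, [327, 176, 71, 46])]
   2 4 [0.5717 0.2466 0.0169] 0.918
   1 4 [0.5721 0.2471 0.0155] 0.928
   1 5 [0.572  0.246  0.0219] 0.914
```

```bash
cat > plan.py <<'E'
import sys,math
from cell import telemetry
s=telemetry.observe(); x,y,z=s['tool_pos']; yaw=s['tool_rot'][2]
tx,ty,tz,tyaw=map(float,sys.argv[1:5])
# pure shift in current tool axes
dx,dy=tx-x,ty-y
c,sn=math.cos(yaw),math.sin(yaw)
a=-(tyaw-yaw); a=(a+math.pi)%(2*math.pi)-math.pi
print('t',round(s['time'],2),'pos',[round(float(v),4) for v in (x,y,z)],'rot',[round(float(v),3) for v in s['tool_rot']],'q',[round(float(v),2) for v in s['qpos']],'F',[round(float(v),1) for v in s['contact_force']],'op',round(s['opening'],4))
print('now-axes x %.1f y %.1f z %.1f turn %.3f'%((dx*c+dy*sn)*1e3,(dx*sn-dy*c)*1e3,(z-tz)*1e3,a))
c,sn=math.cos(tyaw),math.sin(tyaw)
print('after-turn axes x %.1f y %.1f'%((dx*c+dy*sn)*1e3,(dx*sn-dy*c)*1e3))
E
python3 plan.py .34 -.38 .25 .8
```

```text
t 1.25 pos [0.115, -0.5123, 0.2115] rot [3.142, 0.0, 0.221] q [-1.5, 0.34, 1.52, 0.0, 1.28, -0.15] F [-0.1, -1.2, -0.3] op 0.0916
now-axes x 248.5 y -79.8 z -38.5 turn -0.579
after-turn axes x 251.6 y 69.3
```

Call:
servo_tool --targets "0 0 -10 -0.145; 0 0 -10 -0.145; 0 0 -10 -0.145; 0 0 -10 -0.145; 50 14 0 0; 50 14 0 0; 50 14 0 0; 50 14 0 0; 50 14 0 0; 0 0 0 0" --hand 0.75 --squeeze 15

```text
time: 2.5
tool_pos: [0.3428, -0.3742, 0.2527]
tool_rot: [3.14, -0.0, 0.818]
contact_force: [0.1, -0.4, 0.2]
opening: 0.0694
```

```bash
python3 plan.py .34 -.38 .25 .8; python3 - <<'E'
from h import *
from cell import cams
p=cams.read_camera('wrist'); cv2.imwrite('pics/w1.png',p['color'][:,:,::-1])
L=cams.cut_out(p,'canister'); print([(round(d['score'],2),[round(float(v)) for v in d['extent']]) for d in L])
print(proj(p,np.array([[.384,-.335,0],[.384,-.335,.096]])))
for d in L: print(fit([(p,d['region'])],M['canister'],[.384,-.335],yaw=False))
E
```

```text
t 2.5 pos [0.3428, -0.3742, 0.2527] rot [3.14, -0.0, 0.818] q [-0.98, 0.28, 1.5, 0.0, 1.36, -0.23] F [0.1, -0.4, 0.2] op 0.0694
now-axes x -6.2 y 2.0 z 2.7 turn 0.018
after-turn axes x -6.1 y 2.1
[(0.78, [256, 134, 41, 36]), (0.68, [234, 56, 45, 54])]
[[260.09962947 132.27062897]
 [260.91682353 134.86296633]]
(array([ 0.380999  , -0.33075244]), np.float64(0.9522638584487091))
(array([ 0.384, -0.335]), np.float64(-0.0))
```

View pics/w1.png

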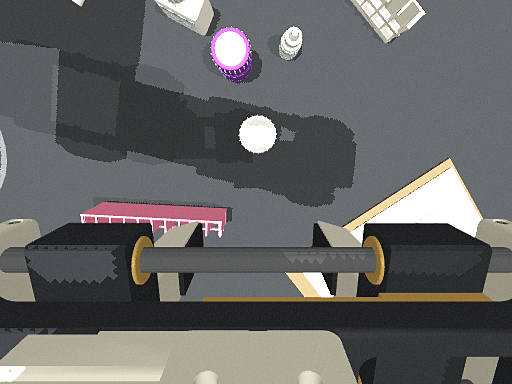

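```bash
python3 plan.py .3825 -.333 .062 .818
```

```text
t 2.6 pos [0.3405, -0.3759, 0.2527] rot [3.14, 0.001, 0.815] q [-0.99, 0.28, 1.5, -0.0, 1.36, -0.23] F [-1.9, -0.4, 0.3] op 0.0688
now-axes x 60.0 y 1.1 z 190.7 turn -0.003
after-turn axes x 60.0 y 1.3
```

Call:
servo_tool --targets "30 1 30 0; 30 0 30 0; 0 0 40 0; 0 0 40 0; 0 0 30 0; 0 0 15 0; 0 0 5 0; 0 0 0 0"

```text
time: 3.6
tool_pos: [0.376, -0.3424, 0.0583]
tool_rot: [3.136, 0.005, 0.799]
contact_force: [0.2, 0.0, 0.8]
opening: 0.0688
```

```bash
python3 plan.py .3825 -.333 .062 .818
```

```text
t 3.6 pos [0.376, -0.3424, 0.0583] rot [3.136, 0.005, 0.799] q [-0.89, 0.49, 1.77, -0.01, 0.87, -0.11] F [0.2, 0.0, 0.8] op 0.0688
now-axes x 11.3 y -1.9 z -3.7 turn -0.019
after-turn axes x 11.3 y -1.7
```

Call:
servo_tool --targets "10 -2 -4 0; 0 0 0 0"

```text
time: 3.85
tool_pos: [0.3821, -0.3344, 0.064]
tool_rot: [3.134, 0.005, 0.798]
contact_force: [0.3, 0.9, 0.8]
opening: 0.0689
```

Call:
servo_tool --targets "0 0 0 0; 0 0 0 0; 0 0 0 0; 0 0 0 0" --hand 0 --squeeze 15

```text
time: 4.35
tool_pos: [0.3827, -0.3345, 0.0649]
tool_rot: [3.132, 0.005, 0.799]
contact_force: [0.8, 0.3, -0.7]
opening: 0.0436
```

```bash
python3 plan.py .4835 .1575 .25 1.588;  python3 - <<'E'
from h import *
from cell import cams
p=cams.read_camera('wrist'); cv2.imwrite('pics/w2.png',p['color'][:,:,::-1])
E
```

```text
t 4.35 pos [0.3827, -0.3345, 0.0649] rot [3.132, 0.005, 0.799] q [-0.87, 0.48, 1.77, -0.01, 0.88, -0.09] F [0.8, 0.3, -0.7] op 0.0436
now-axes x 422.9 y -270.8 z -185.1 turn -0.789
after-turn axes x 490.2 y 109.2
```

View pics/w2.png

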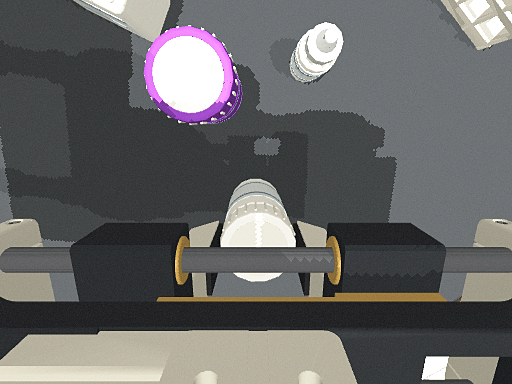

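Call:
servo_tool --targets "0 0 -15 0; 0 0 -35 0; 0 0 -40 0; 0 0 -40 0; 0 0 -20 -0.12; 0 0 0 -0.14; 0 0 0 -0.14; 0 0 0 -0.14; 0 0 0 -0.14; 0 0 0 -0.1; 40 9 0 0; 50 11 0 0; 50 11 0 0; 50 11 0 0; 50 11 0 0; 50 11 0 0; 50 11 0 0; 50 11 0 0; 40 9 0 0; 0 0 0 0"

```text
time: 6.9
tool_pos: [0.464, 0.1132, 0.232]
tool_rot: [3.125, 0.018, 1.602]
contact_force: [-0.7, -0.0, -1.1]
opening: 0.0433
```

```bash
python3 plan.py .4835 .1575 .12 1.588;  python3 - <<'E'
from h import *
from cell import cams
p=cams.read_camera('wrist'); cv2.imwrite('pics/w3.png',p['color'][:,:,::-1])
E
```

```text
t 6.9 pos [0.464, 0.1132, 0.232] rot [3.125, 0.018, 1.602] q [0.09, 0.23, 1.62, -0.02, 1.27, 0.07] F [-0.7, -0.0, -1.1] op 0.0433
now-axes x 43.7 y 20.8 z 112.0 turn 0.014
after-turn axes x 43.9 y 20.2
```

View pics/w3.png

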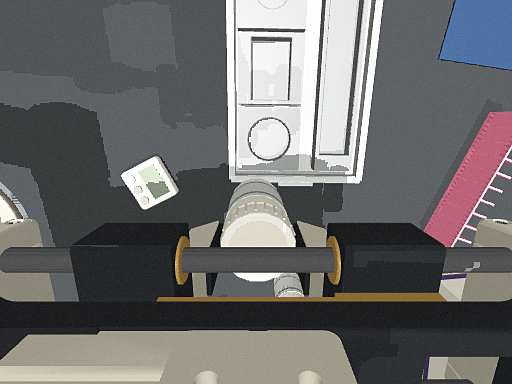

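```bash
python3 - <<'E'
from h import *
from cell import cams
p=cams.read_camera('wrist')
for n in ['round_pocket','oblong_pocket','rack_lane']:
    for d in cams.cut_out(p,n)[:2]: print(n,round(d['score'],2),[round(float(v)) for v in d['extent']])
print(back(p,269,138,.028),back(p,271,68,.028))
print(proj(p,np.array([[.4835,.1575,.028],[.482,.2455,.028],[.5055,.1575,.028],[.4835,.1865,.028]])))
E
python3 - <<'E'
import cv2
a=cv2.imread('pics/w3.png')[0:200,210:410]
cv2.imwrite('pics/w3c.png',cv2.resize(a,None,fx=3,fy=3))
E
```

```text
round_pocket 0.57 [269, 135, 66, 63]
rack_lane 0.67 [339, 85, 54, 170]
[0.48161293 0.1598866  0.028     ] [0.48044728 0.24695999 0.028     ]
[[270.31191862 139.832492  ]
 [272.16923     69.2975838 ]
 [286.45158809 140.32078347]
 [271.26771813 117.64035922]]
```

View pics/w3c.png

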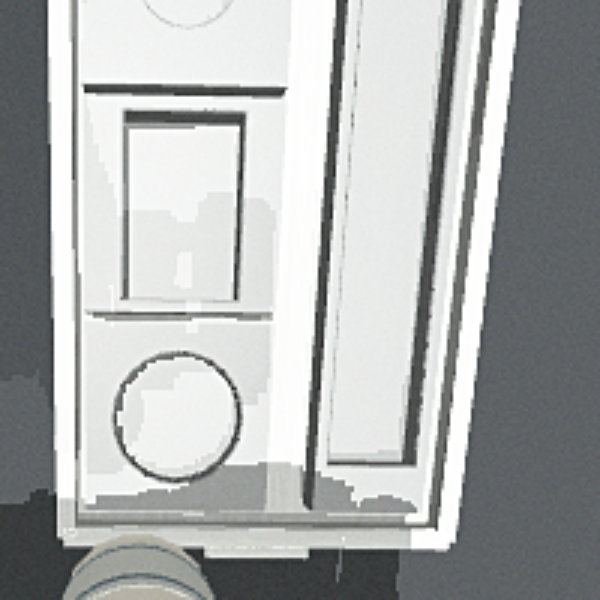

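Call:
servo_tool --targets "15 7 10 0.014; 15 7 20 0; 15 7 30 0; 0 0 30 0; 0 0 0 0"

```text
time: 7.78
tool_pos: [0.4878, 0.1486, 0.1406]
tool_rot: [3.122, 0.019, 1.572]
contact_force: [-0.2, -0.7, 0.0]
opening: 0.0436
```

```bash
python3 plan.py .4825 .1585 .075 1.588
```

```text
t 7.78 pos [0.4878, 0.1486, 0.1406] rot [3.122, 0.019, 1.572] q [0.16, 0.38, 1.68, -0.03, 1.06, 0.17] F [-0.2, -0.7, 0.0] op 0.0436
now-axes x 9.9 y -5.3 z 65.6 turn -0.016
after-turn axes x 10.0 y -5.2
```

Call:
servo_tool --targets "11 -6 10 -0.01; 0 0 15 0; 0 0 12 0; 0 0 0 0"

```text
time: 8.28
tool_pos: [0.4838, 0.1587, 0.1038]
tool_rot: [3.118, 0.019, 1.581]
contact_force: [-0.1, -0.1, -0.8]
opening: 0.0436
```

```bash
python3 plan.py .481 .1595 .075 1.588
```

```text
t 8.28 pos [0.4838, 0.1587, 0.1038] rot [3.118, 0.019, 1.581] q [0.18, 0.42, 1.73, -0.03, 0.97, 0.19] F [-0.1, -0.1, -0.8] op 0.0436
now-axes x 0.8 y -2.8 z 28.8 turn -0.007
after-turn axes x 0.8 y -2.8
```

Call:
servo_tool --targets "1 -3 7 0; 0 0 8 0; 0 0 6 0; 0 0 4 0; 0 0 2 0; 0 0 0 0"

```text
time: 9.02
tool_pos: [0.4819, 0.1592, 0.0753]
tool_rot: [3.117, 0.018, 1.58]
contact_force: [-0.2, 0.3, -0.4]
opening: 0.0433
```

```bash
python3 plan.py .481 .1595 .075 1.588
```

```text
t 9.03 pos [0.4819, 0.1592, 0.0753] rot [3.117, 0.018, 1.58] q [0.18, 0.46, 1.77, -0.03, 0.89, 0.19] F [-0.2, 0.3, -0.4] op 0.0433
now-axes x 0.3 y -0.9 z 0.3 turn -0.008
after-turn axes x 0.3 y -0.9
```

Call:
servo_tool --targets "0 0 2 0; 0 0 0 0"

```text
time: 9.28
tool_pos: [0.483, 0.159, 0.0749]
tool_rot: [3.114, 0.019, 1.58]
contact_force: [-0.0, -0.6, -2.0]
opening: 0.0437
```

Call:
servo_tool --targets "0 0 0 0; 0 0 0 0; 0 0 0 0" --hand 0.65

```text
time: 9.65
tool_pos: [0.4833, 0.1592, 0.0751]
tool_rot: [3.113, 0.018, 1.58]
contact_force: [-0.9, 0.5, 1.0]
opening: 0.0599
```

Call:
servo_tool --targets "0 0 -10 0; 0 0 -30 0; 0 0 -40 0; 0 0 -40 0; 0 0 -40 0; -60 0 0 0; -60 0 0 0; 0 0 0 0"

```text
time: 10.65
tool_pos: [0.4802, 0.0401, 0.2478]
tool_rot: [3.107, 0.019, 1.584]
contact_force: [-0.4, 0.6, 0.6]
opening: 0.0597
```

```bash
python3 plan.py .46 -.3 .25 .22;  python3 - <<'E'
from h import *
from cell import cams
p=cams.read_camera('wrist'); cv2.imwrite('pics/w4.png',p['color'][:,:,::-1])
E
```

```text
t 10.65 pos [0.4802, 0.0401, 0.2478] rot [3.107, 0.019, 1.584] q [-0.06, 0.21, 1.6, -0.02, 1.29, -0.07] F [-0.4, 0.6, 0.6] op 0.0597
now-axes x -339.8 y -24.6 z -2.2 turn 1.364
after-turn axes x -93.9 y 327.5
```

View pics/w4.png

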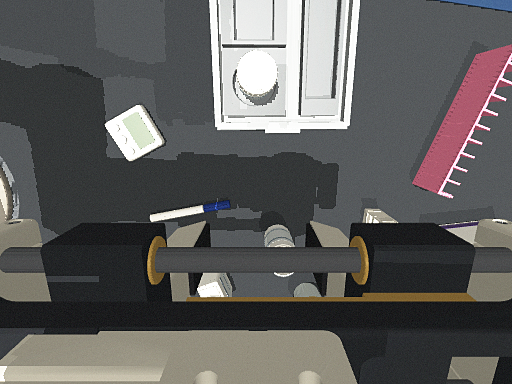

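Call:
servo_tool --targets "0 0 0 0.18; 0 0 0 0.18; 0 0 0 0.18; 0 0 0 0.18; 0 0 0 0.18; 0 0 0 0.18; 0 0 0 0.18; 0 0 0 0.18; 0 0 0 0.18; 0 50 0 0; 0 50 0 0; 0 50 0 0; 0 50 0 0; 0 50 0 0; 0 50 0 0; 0 0 0 0" --hand 0.55

```text
time: 12.7
tool_pos: [0.46, -0.2413, 0.253]
tool_rot: [3.136, -0.036, -0.061]
contact_force: [0.2, 0.7, 0.3]
opening: 0.0506
```

```bash
python3 plan.py .43 -.281 .23 0;  python3 - <<'E'
from h import *
from cell import cams
p=cams.read_camera('wrist'); cv2.imwrite('pics/w5.png',p['color'][:,:,::-1])
for n in ('vial','bottle'):
  for d in cams.cut_out(p,n)[:2]: print(n,round(d['score'],2),[round(float(v)) for v in d['extent']],fit([(p,d['region'])],M[n],[.49,-.282,0] if n=='vial' else [.423,-.158,.41],yaw=n!='vial'))
E
```

```text
t 12.7 pos [0.46, -0.2413, 0.253] rot [3.136, -0.036, -0.061] q [-0.64, 0.28, 1.5, 0.02, 1.33, 0.99] F [0.2, 0.7, 0.3] op 0.0506
now-axes x -27.5 y 41.5 z 23.0 turn -0.061
after-turn axes x -30.0 y 39.7
vial 0.66 [282, 157, 15, 17] (array([ 0.49067033, -0.27703127]), np.float64(0.818285932429853))
vial 0.29 [153, 20, 172, 39] (array([ 0.49 , -0.282]), np.float64(-0.0))
bottle 0.65 [200, 207, 48, 41] (array([ 0.42288975, -0.15458902,  0.4170448 ]), np.float64(0.9140848853868195))
```

View pics/w5.png

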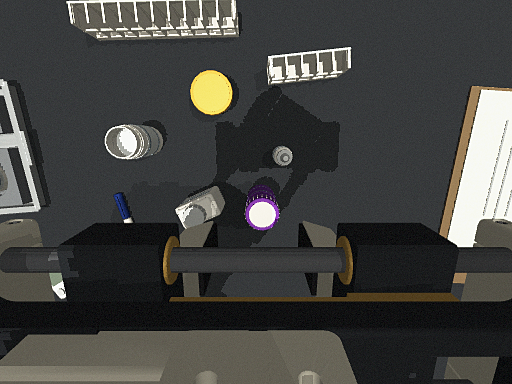

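```bash
python3 plan.py .4955 -.280 .12 -0.25
```

```text
t 12.85 pos [0.4601, -0.2381, 0.2532] rot [3.137, -0.036, -0.057] q [-0.64, 0.28, 1.5, 0.02, 1.33, 0.99] F [0.3, 0.4, -0.3] op 0.0506
now-axes x 37.7 y 39.8 z 133.2 turn 0.193
after-turn axes x 44.6 y 31.8
```

Call:
servo_tool --targets "0 0 0 0.13; 0 0 0 0.06; 22 17 20 0; 20 17 30 0; 0 0 40 0; 0 0 35 0; 0 0 0 0"

```text
time: 13.72
tool_pos: [0.5033, -0.2685, 0.1298]
tool_rot: [-3.138, -0.04, -0.235]
contact_force: [0.4, -1.2, -0.1]
opening: 0.0505
```

```bash
python3 plan.py .4955 -.280 .046 -0.25
```

```text
t 13.72 pos [0.5033, -0.2685, 0.1298] rot [-3.138, -0.04, -0.235] q [-0.64, 0.48, 1.55, 0.02, 1.08, 1.16] F [0.4, -1.2, -0.1] op 0.0505
now-axes x -4.9 y 13.0 z 83.8 turn 0.015
after-turn axes x -4.8 y 13.1
```

Call:
servo_tool --targets "-8 13 5 0; 0 0 20 0; 0 0 20 0; 0 0 0 0"

```text
time: 14.22
tool_pos: [0.4961, -0.2813, 0.0902]
tool_rot: [3.141, -0.049, -0.231]
contact_force: [0.2, -0.2, 0.0]
opening: 0.0502
```

```bash
python3 plan.py .4955 -.280 .046 -0.25; python3 - <<'E'
from h import *
from cell import cams
p=cams.read_camera('wrist'); cv2.imwrite('pics/w6.png',p['color'][:,:,::-1])
E
```

```text
t 14.22 pos [0.4961, -0.2813, 0.0902] rot [3.141, -0.049, -0.231] q [-0.66, 0.52, 1.61, 0.02, 0.97, 1.13] F [0.2, -0.2, 0.0] op 0.0502
now-axes x -0.9 y -1.1 z 44.2 turn 0.019
after-turn axes x -0.9 y -1.1
```

View pics/w6.png

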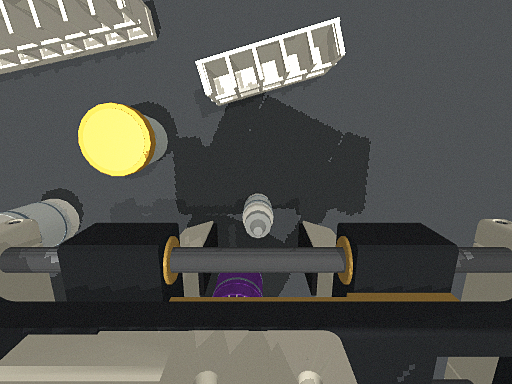

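```bash
python3 - <<'E'
from h import *
from cell import cams
p=cams.read_camera('wrist')
L=cams.cut_out(p,'vial')
for d in L[:2]: print(round(d['score'],2),[round(float(v)) for v in d['extent']],fit([(p,d['region'])],M['vial'],[.49,-.279],yaw=False))
T=cams.read_camera('scene')
for d in cams.cut_out(T,'canister')[:4]: print(round(d['score'],2),[round(float(v)) for v in d['extent']],fit([(T,d['region'])],M['canister'],[.434,-.262],yaw=False))
E
```

```text
0.89 [258, 215, 28, 48] (array([ 0.4891931, -0.2782144]), np.float64(0.9244987993522087))
0.91 [161, 219, 18, 35] (array([ 0.4218078, -0.2457988]), np.float64(0.6501607158370255))
0.71 [286, 163, 17, 33] (array([ 0.434, -0.262]), np.float64(-0.0))
```

```bash
python3 - <<'E'
from h import *
from cell import cams
T=cams.read_camera('top');S=cams.read_camera('scene')
print(back(T,339.5,205,.096), back(S,159,202,.096))
u=np.array([np.cos(-.231),np.sin(-.231)])
for c in (back(T,339.5,205,.096), back(S,159,202,.096)): print((c[:2]-[.4961,-.2813])@u)
E
python3 plan.py .4955 -.280 .046 -0.231
```

```text
[ 0.42193479 -0.2480443   0.096     ] [ 0.42382535 -0.24599073  0.096     ]
-0.07980916202643622
-0.07843898263425932
t 14.57 pos [0.4969, -0.2814, 0.0907] rot [3.14, -0.051, -0.231] q [-0.66, 0.52, 1.61, 0.02, 0.97, 1.13] F [-0.0, 0.2, -0.3] op 0.0507
now-axes x -1.7 y -1.0 z 44.7 turn -0.000
after-turn axes x -1.7 y -1.0
```

Call:
servo_tool --targets "-9 -1 15 0; 0 0 15 0; 0 0 12 0; 0 0 8 0; 0 0 0 0"

```text
time: 15.2
tool_pos: [0.4923, -0.2798, 0.039]
tool_rot: [3.139, -0.053, -0.231]
contact_force: [-0.5, 0.1, -0.3]
opening: 0.0507
```

```bash
python3 plan.py .4905 -.2785 .041 -0.231
```

```text
t 15.2 pos [0.4923, -0.2798, 0.039] rot [3.139, -0.053, -0.231] q [-0.66, 0.58, 1.67, 0.03, 0.84, 1.12] F [-0.5, 0.1, -0.3] op 0.0507
now-axes x -2.0 y -0.8 z -2.0 turn -0.000
after-turn axes x -2.0 y -0.8
```

Call:
servo_tool --targets "0 0 0 0; 0 0 0 0; 0 0 0 0; 0 0 0 0" --hand 0 --squeeze 12

```text
time: 15.7
tool_pos: [0.493, -0.2803, 0.04]
tool_rot: [3.138, -0.055, -0.231]
contact_force: [-0.9, -0.4, -0.6]
opening: 0.0243
```

```bash
python3 plan.py .480 .334 .2 0.017; python3 - <<'E'
from h import *
from cell import cams
p=cams.read_camera('wrist')
L=cams.cut_out(p,'vial')
for d in L[:2]: print(round(d['score'],2),[round(float(v)) for v in d['extent']],fit([(p,d['region'])],M['vial'],[.49,-.279],yaw=False))
cv2.imwrite('pics/w7.png',p['color'][:,:,::-1])
E
```

```text
t 15.7 pos [0.493, -0.2803, 0.04] rot [3.138, -0.055, -0.231] q [-0.66, 0.58, 1.67, 0.03, 0.84, 1.12] F [-0.9, -0.4, -0.6] op 0.0243
now-axes x -153.2 y -595.0 z -160.0 turn -0.248
after-turn axes x -2.6 y -614.4
0.67 [260, 224, 34, 44] (array([ 0.49220393, -0.278584  ]), np.float64(0.8291260076368264))
```

View pics/w7.png

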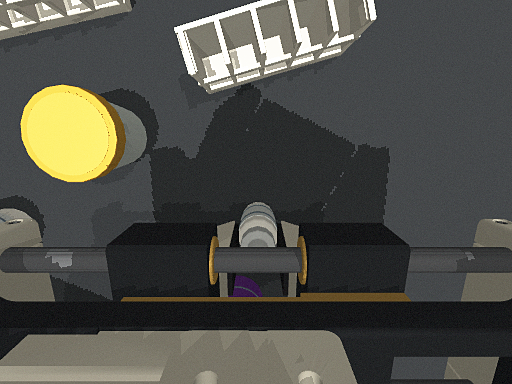

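Call:
servo_tool --targets "0 0 -15 0; 0 0 -35 0; 0 0 -40 0; 0 0 -40 0; 0 0 -30 -0.12; 0 0 0 -0.13; 0 -40 0 0; 0 -50 0 0; 0 -50 0 0; 0 -50 0 0; 0 -50 0 0; 0 -50 0 0; 0 -50 0 0; 0 -50 0 0; 0 -50 0 0; 0 -50 0 0; 0 -40 0 0; 0 0 0 0"

```text
time: 18.05
tool_pos: [0.4707, 0.2675, 0.2127]
tool_rot: [3.119, -0.075, 0.025]
contact_force: [0.0, 0.3, -0.7]
opening: 0.024
```

```bash
python3 plan.py .480 .334 .12 0.017
```

```text
t 18.05 pos [0.4707, 0.2675, 0.2127] rot [3.119, -0.075, 0.025] q [0.41, 0.34, 1.53, -0.05, 1.21, 1.97] F [0.0, 0.3, -0.7] op 0.024
now-axes x 11.0 y -66.2 z 92.7 turn 0.008
after-turn axes x 10.4 y -66.3
```

Call:
servo_tool --targets "0 -35 10 0; 0 -33 30 0; 0 0 40 0; 0 0 35 0; 0 0 0 0"

```text
time: 18.68
tool_pos: [0.4804, 0.3312, 0.099]
tool_rot: [3.119, -0.081, 0.022]
contact_force: [0.1, -0.9, -0.3]
opening: 0.0237
```

```bash
python3 plan.py .481 .333 .051 0.017;python3 - <<'E'
from h import *
from cell import cams
p=cams.read_camera('wrist'); cv2.imwrite('pics/w8.png',p['color'][:,:,::-1])
E
```

```text
t 18.68 pos [0.4804, 0.3312, 0.099] rot [3.119, -0.081, 0.022] q [0.51, 0.53, 1.57, -0.07, 0.99, 2.09] F [0.1, -0.9, -0.3] op 0.0237
now-axes x 0.7 y -1.8 z 48.0 turn 0.005
after-turn axes x 0.7 y -1.8
```

View pics/w8.png

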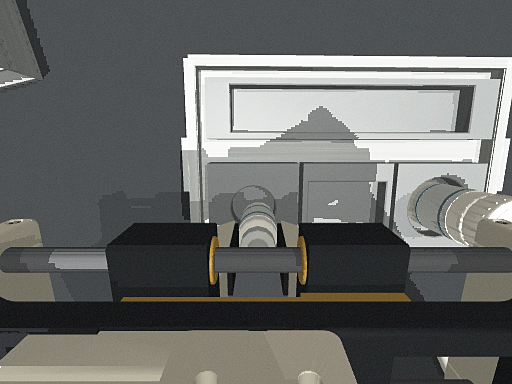

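Call:
servo_tool --targets "-3 -2 12 0; 0 0 12 0; 0 0 10 0; 0 0 7 0; 0 0 4 0; 0 0 0 0"

```text
time: 19.48
tool_pos: [0.4848, 0.3334, 0.0575]
tool_rot: [3.124, -0.091, 0.021]
contact_force: [0.2, 0.1, -1.1]
opening: 0.0241
```

```bash
python3 plan.py .481 .333 .051 0.017
```

```text
t 19.48 pos [0.4848, 0.3334, 0.0575] rot [3.124, -0.091, 0.021] q [0.51, 0.58, 1.6, -0.07, 0.89, 2.1] F [0.2, 0.1, -1.1] op 0.0241
now-axes x -3.8 y 0.4 z 6.5 turn 0.004
after-turn axes x -3.8 y 0.4
```

Call:
servo_tool --targets "-5 0 4 0; 0 0 3 0; 0 0 1 0"

```text
time: 19.85
tool_pos: [0.4813, 0.3336, 0.0498]
tool_rot: [3.125, -0.094, 0.021]
contact_force: [0.5, -0.4, 7.7]
opening: 0.0238
```

```bash
python3 plan.py .481 .333 .051 0.017
```

```text
t 19.85 pos [0.4813, 0.3336, 0.0498] rot [3.125, -0.094, 0.021] q [0.51, 0.59, 1.62, -0.08, 0.86, 2.11] F [0.5, -0.4, 7.7] op 0.0238
now-axes x -0.3 y 0.6 z -1.2 turn 0.004
after-turn axes x -0.3 y 0.6
```

Call:
servo_tool --targets "0 0 0 0; 0 0 0 0; 1 0 -10 0; 3 0 -30 0; 3 0 -40 0; 3 0 -40 0; 3 0 -40 0; -50 0 -20 0; 0 0 0 0" --hand 0.55

```text
time: 20.98
tool_pos: [0.4262, 0.3357, 0.2348]
tool_rot: [3.127, -0.094, 0.021]
contact_force: [1.0, 0.6, -0.6]
opening: 0.0505
```

```bash
python3 plan.py .6 -.128 .24 1.536;python3 - <<'E'
from h import *
from cell import cams
p=cams.read_camera('wrist'); cv2.imwrite('pics/w9.png',p['color'][:,:,::-1])
E
```

```text
t 20.98 pos [0.4262, 0.3357, 0.2348] rot [3.127, -0.094, 0.021] q [0.56, 0.32, 1.5, -0.06, 1.25, 2.13] F [1.0, 0.6, -0.6] op 0.0505
now-axes x 164.3 y 467.2 z -5.2 turn -1.515
after-turn axes x -457.4 y 189.9
```

View pics/w9.png

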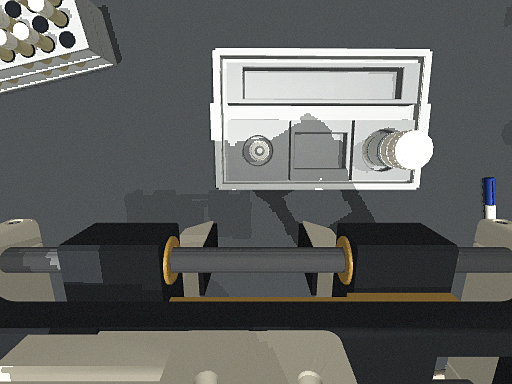

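Call:
servo_tool --targets "0 30 0 -0.17; 0 30 0 -0.17; 0 30 0 -0.17; 0 30 0 -0.17; 0 30 0 -0.17; 0 30 0 -0.17; 0 30 0 -0.17; 0 30 0 -0.17; 0 30 0 -0.15; -50 0 0 0; -50 0 0 0; -50 0 0 0; -50 0 0 0; -50 0 0 0; -50 0 0 0; -50 0 0 0; 0 0 0 0" --hand 0.5

```text
time: 23.15
tool_pos: [0.6034, -0.2232, 0.2465]
tool_rot: [3.057, 0.015, 1.575]
contact_force: [0.6, 0.2, -0.4]
opening: 0.0457
```

```bash
python3 plan.py .677 -.2 .22 1.536;python3 - <<'E'
from h import *
from cell import cams
p=cams.read_camera('wrist'); cv2.imwrite('pics/w10.png',p['color'][:,:,::-1])
E
```

```text
t 23.15 pos [0.6034, -0.2232, 0.2465] rot [3.057, 0.015, 1.575] q [-0.49, 0.49, 1.2, 0.03, 1.37, -0.5] F [0.6, 0.2, -0.4] op 0.0457
now-axes x 22.9 y 73.7 z 26.5 turn 0.039
after-turn axes x 25.7 y 72.8
```

View pics/w10.png

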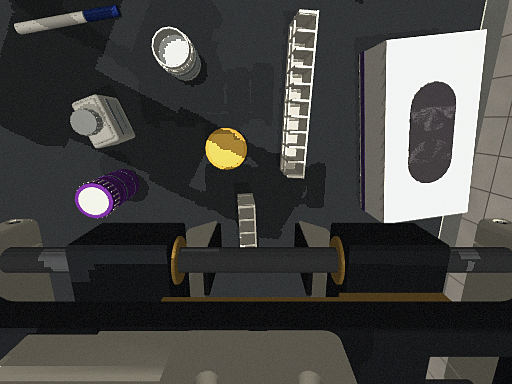

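```bash
python3 - <<'E'
from h import *
from cell import cams
p=cams.read_camera('wrist')
for n in ('long_rack','bottle'):
  for d in cams.cut_out(p,n)[:2]: print(n,round(d['score'],2),[round(float(v)) for v in d['extent']],fit([(p,d['region'])],M[n],[.676,-.13,-.03] if n!='bottle' else [.423,-.157,.41],hull=n!='bottle'))
T=cams.read_camera('top')
print('box bottom edge',back(T,311,97,.0),back(T,311,97,.04),'top edge',back(T,311,90,.09),back(p,360,150,0))
L=cams.cut_out(T,'long_rack')
for d in L[:2]: print(round(d['score'],2),[round(float(v)) for v in d['extent']],fit([(T,d['region'])],M['long_rack'],[.676,-.13,-.03],hull=True))
a=T['color'][40:140,250:400,::-1]; cv2.imwrite('pics/t1.png',cv2.resize(a,None,fx=5,fy=5))
E
```

```text
long_rack 0.74 [301, 96, 38, 167] (array([ 0.67412928, -0.12733506, -0.03682497]), np.float64(0.969417515054954))
bottle 0.62 [103, 125, 60, 50] (array([ 0.42229501, -0.15495848,  0.32883766]), np.float64(0.9380626316797548))
bottle 0.23 [250, 219, 15, 51] (array([ 0.423, -0.157,  0.41 ]), np.float64(-0.0))
box bottom edge [ 0.78366167 -0.18065617  0.        ] [ 0.76717736 -0.17590526  0.04      ] top edge [ 0.76867528 -0.17008262  0.09      ] [ 0.78675733 -0.19394295  0.        ]
0.86 [298, 125, 67, 16] (array([ 0.67780252, -0.12779588, -0.00631614]), np.float64(0.8236486044839532))
0.77 [364, 292, 58, 54] (array([ 0.676, -0.13 , -0.03 ]), np.float64(-0.0))
```

View pics/t1.png

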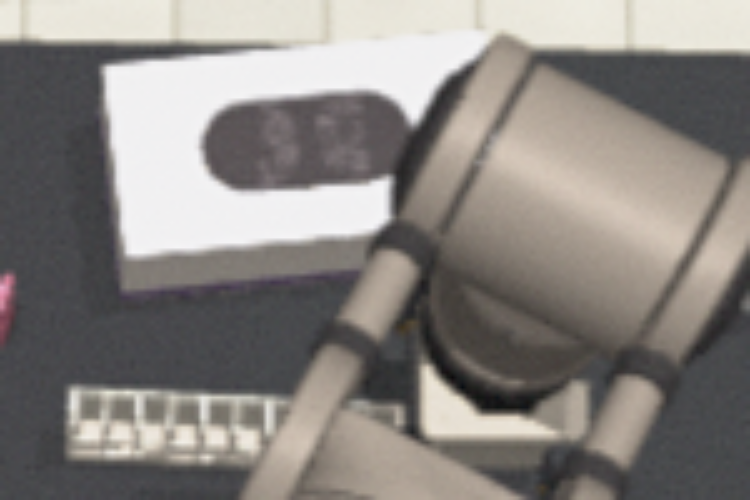

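```bash
python3 plan.py .675 -.128 .12 1.54
```

```text
t 23.45 pos [0.6041, -0.2173, 0.248] rot [3.055, 0.015, 1.582] q [-0.48, 0.49, 1.2, 0.03, 1.37, -0.49] F [-0.2, 0.2, 0.9] op 0.0461
now-axes x 88.5 y 71.9 z 128.0 turn 0.042
after-turn axes x 91.4 y 68.1
```

Call:
servo_tool --targets "30 20 10 0.04; 30 20 20 0; 30 18 30 0; 0 0 35 0; 0 0 30 0; 0 0 0 0"

```text
time: 24.2
tool_pos: [0.678, -0.1192, 0.1271]
tool_rot: [3.05, 0.012, 1.551]
contact_force: [-0.1, 0.3, 0.9]
opening: 0.0458
```

```bash
python3 plan.py .675 -.128 .042 1.54; python3 - <<'E'
from h import *
from cell import cams
p=cams.read_camera('wrist'); cv2.imwrite('pics/w11.png',p['color'][:,:,::-1])
E
```

```text
t 24.2 pos [0.678, -0.1192, 0.1271] rot [3.05, 0.012, 1.551] q [-0.29, 0.66, 1.24, 0.01, 1.15, -0.28] F [-0.1, 0.3, 0.9] op 0.0458
now-axes x -8.9 y -2.8 z 85.1 turn 0.011
after-turn axes x -8.9 y -2.7
```

View pics/w11.png

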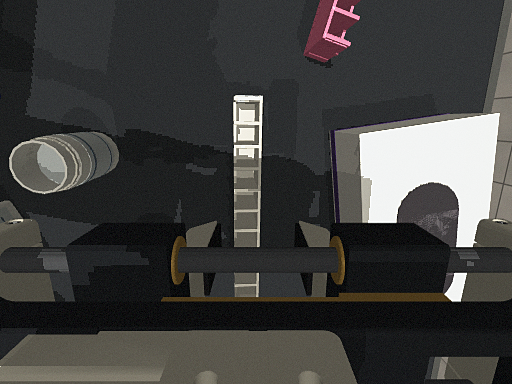

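Call:
servo_tool --targets "-9 -8 10 0.01; 0 -2 25 0; 0 0 25 0; 0 0 12 0; 0 0 0 0"

```text
time: 24.88
tool_pos: [0.6775, -0.1332, 0.062]
tool_rot: [3.035, 0.016, 1.538]
contact_force: [0.5, -0.4, -0.3]
opening: 0.0457
```

```bash
python3 plan.py .675 -.128 .042 1.54
```

```text
t 24.88 pos [0.6775, -0.1332, 0.062] rot [3.035, 0.016, 1.538] q [-0.31, 0.71, 1.32, 0.02, 1.0, -0.29] F [0.5, -0.4, -0.3] op 0.0457
now-axes x 5.1 y -2.7 z 20.0 turn -0.002
after-turn axes x 5.1 y -2.7
```

Call:
servo_tool --targets "5 -5 12 0; 0 0 7 0; 0 0 1 0"

```text
time: 25.25
tool_pos: [0.6756, -0.1285, 0.0426]
tool_rot: [3.032, 0.017, 1.537]
contact_force: [-0.2, -0.4, -0.4]
opening: 0.0461
```

Call:
servo_tool --targets "0 0 0 0; 0 0 0 0; 0 0 0 0; 0 0 0 0" --hand 0 --squeeze 20

```text
time: 25.75
tool_pos: [0.676, -0.1286, 0.0432]
tool_rot: [3.031, 0.017, 1.538]
contact_force: [-1.2, -0.7, -1.4]
opening: 0.0234
```

```bash
python3 plan.py .568 .247 .19 1.588; python3 - <<'E'
from h import *
from cell import cams
p=cams.read_camera('wrist'); cv2.imwrite('pics/w12.png',p['color'][:,:,::-1])
E
```

```text
t 25.75 pos [0.676, -0.1286, 0.0432] rot [3.031, 0.017, 1.538] q [-0.31, 0.73, 1.35, 0.02, 0.95, -0.28] F [-1.2, -0.7, -1.4] op 0.0234
now-axes x 371.8 y -120.4 z -146.8 turn -0.050
after-turn axes x 377.4 y -101.5
```

View pics/w12.png

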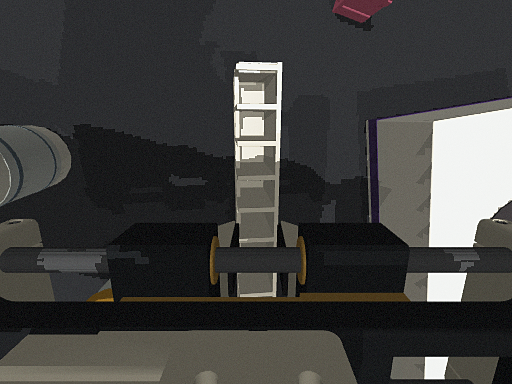

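Call:
servo_tool --targets "0 0 -12 0; 0 0 -30 0; 0 0 -40 0; 0 0 -40 0; 0 0 -40 -0.05; 40 -8 0 0; 48 -9 0 0; 48 -10 0 0; 48 -10 0 0; 48 -10 0 0; 48 -10 0 0; 48 -10 0 0; 40 -9 0 0; 0 0 0 0"

```text
time: 27.55
tool_pos: [0.5735, 0.2515, 0.2042]
tool_rot: [3.019, 0.023, 1.586]
contact_force: [-0.5, 0.5, -1.5]
opening: 0.0232
```

```bash
python3 plan.py .568 .247 .12 1.588; python3 - <<'E'
from h import *
from cell import cams
p=cams.read_camera('wrist'); cv2.imwrite('pics/w13.png',p['color'][:,:,::-1])
E
```

```text
t 27.55 pos [0.5735, 0.2515, 0.2042] rot [3.019, 0.023, 1.586] q [0.32, 0.47, 1.35, -0.06, 1.21, 0.32] F [-0.5, 0.5, -1.5] op 0.0232
now-axes x -4.4 y -5.6 z 84.2 turn -0.002
after-turn axes x -4.4 y -5.6
```

View pics/w13.png

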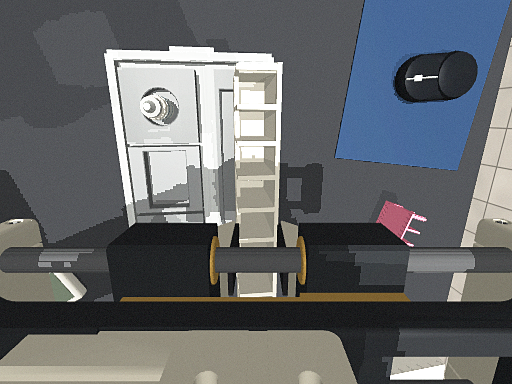

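Call:
servo_tool --targets "-4 -8 15 0; 0 -6 25 0; 0 0 30 0; 0 0 25 0; 0 0 0 0"

```text
time: 28.22
tool_pos: [0.5751, 0.2372, 0.1101]
tool_rot: [3.013, 0.024, 1.578]
contact_force: [-0.6, 0.7, -1.4]
opening: 0.0231
```

```bash
python3 plan.py .570 .247 .055 1.588; python3 - <<'E'
from h import *
from cell import cams
p=cams.read_camera('wrist'); S=cams.read_camera('scene')
a=S['color'][110:230,240:400,::-1]; cv2.imwrite('pics/s14.png',cv2.resize(a,None,fx=5,fy=5,interpolation=cv2.INTER_CUBIC)[:600])
cv2.imwrite('pics/w14.png',p['color'][:,:,::-1])
E
```

```text
t 28.23 pos [0.5751, 0.2372, 0.1101] rot [3.013, 0.024, 1.578] q [0.3, 0.55, 1.49, -0.07, 0.98, 0.33] F [-0.6, 0.7, -1.4] op 0.0231
now-axes x 9.8 y -5.1 z 55.1 turn -0.010
after-turn axes x 9.8 y -5.0
```

View pics/w14.png

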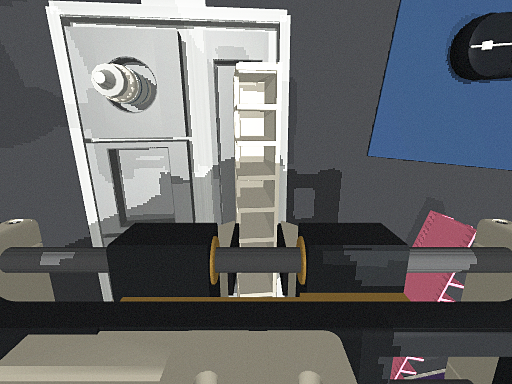

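View pics/s14.png

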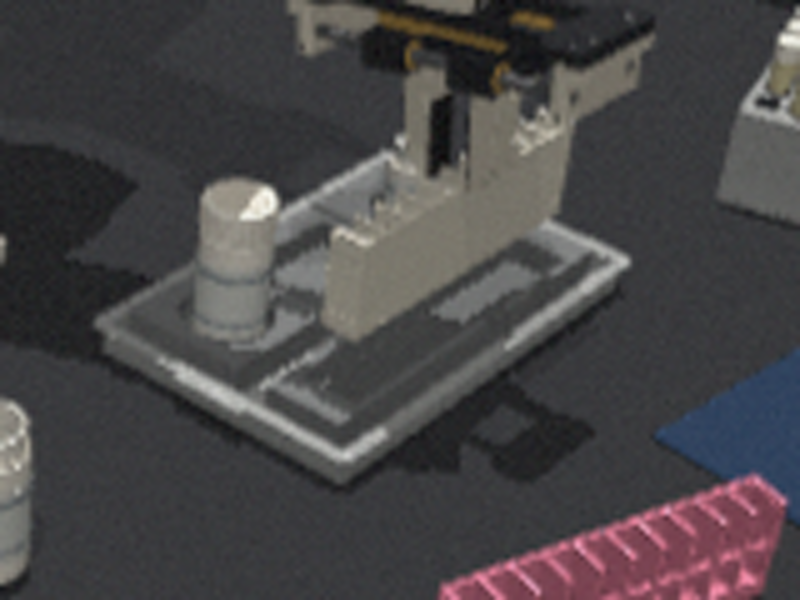

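Call:
servo_tool --targets "10 -8 5 -0.01; 0 -4 14 0; 0 0 12 0; 0 0 0 0"

```text
time: 28.82
tool_pos: [0.569, 0.2484, 0.0807]
tool_rot: [3.005, 0.022, 1.589]
contact_force: [0.3, -0.1, -0.6]
opening: 0.023
```

```bash
python3 plan.py .570 .247 .055 1.588; python3 - <<'E'
from h import *
from cell import cams
p=cams.read_camera('wrist'); S=cams.read_camera('scene')
a=S['color'][120:230,240:400,::-1]; cv2.imwrite('pics/s15.png',cv2.resize(a,None,fx=5,fy=5,interpolation=cv2.INTER_CUBIC)[:600])
cv2.imwrite('pics/w15.png',p['color'][:,:,::-1])
for q in (S,p):
  L=cams.cut_out(q,'long_rack')
  for d in L[:2]: print(round(d['score'],2),[round(float(v)) for v in d['extent']])
E
```

```text
t 28.82 pos [0.569, 0.2484, 0.0807] rot [3.005, 0.022, 1.589] q [0.32, 0.58, 1.54, -0.08, 0.9, 0.35] F [0.3, -0.1, -0.6] op 0.023
now-axes x -1.4 y 1.0 z 25.7 turn 0.001
after-turn axes x -1.4 y 1.0
0.95 [328, 161, 48, 47]
0.94 [82, 194, 33, 57]
0.97 [433, 306, 82, 150]
0.68 [259, 178, 50, 236]
```

View pics/s15.png

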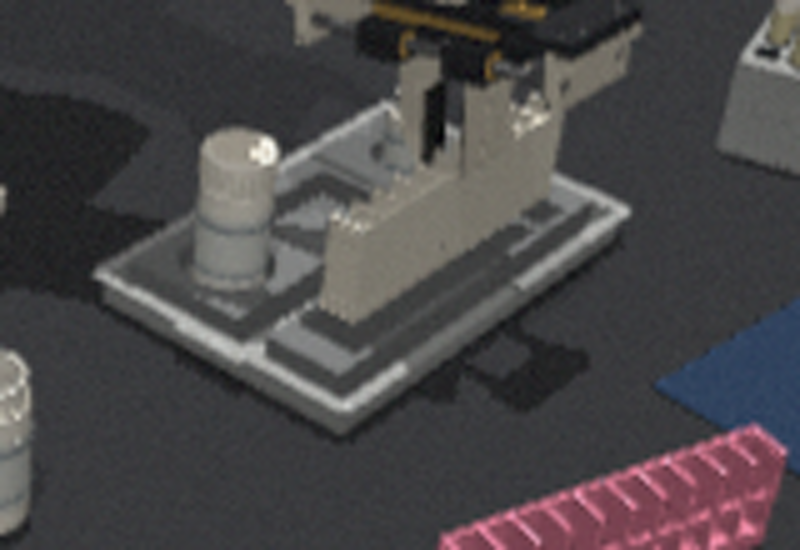

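View pics/w15.png

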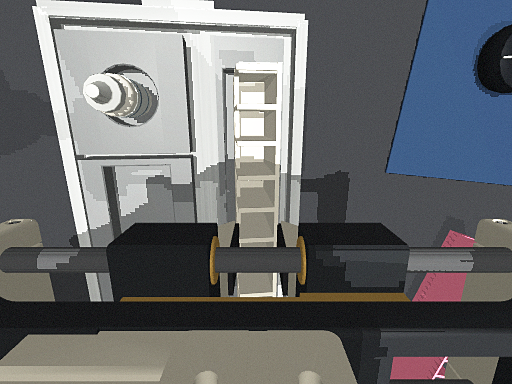

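```bash
python3 - <<'E'
from h import *
from cell import cams,telemetry
from scipy.spatial.transform import Rotation as Ro
S=cams.read_camera('scene');s=telemetry.observe()
R=Ro.from_euler('xyz',s['tool_rot']).as_matrix();t=np.array(s['tool_pos'])
L=cams.cut_out(S,'long_rack');r=L[0]['region'] if 300<L[0]['extent'][0]<350 and L[0]['extent'][1]<200 else L[1]['region']
r4=cv2.resize(r.astype(np.uint8),None,fx=4,fy=4,interpolation=cv2.INTER_NEAREST)
h=r4*0;cv2.fillConvexPoly(h,cv2.convexHull(cv2.findNonZero(r4)),1)
B=M['long_rack'][0]
best=[]
for tilt in np.arange(0,.17,.02):
  for bx in np.arange(-.008,.013,.002):
    for by in (-.006,-.003,0,.003,.006):
     for bz in (-.049,-.046,-.043,-.040,-.037):
      Q=Ro.from_euler('zy',[.017,-tilt]).as_matrix()
      u=proj(S,B@Q.T+t+[bx,by,bz])*4+2
      m=h*0;cv2.fillConvexPoly(m,cv2.convexHull(u.astype(np.float32)).round().astype(np.int32),1)
      best.append(((m&h).sum()/(m|h).sum(),tilt,bx,by,bz))
best.sort(reverse=True)
for b in best[:8]: print(np.round(b,3))
E
```

```text
[ 0.038  0.16  -0.008  0.    -0.037]
[ 0.038  0.16  -0.008  0.006 -0.037]
[ 0.037  0.16  -0.008  0.003 -0.037]
[ 0.037  0.16  -0.008 -0.003 -0.037]
[ 0.037  0.16  -0.008 -0.006 -0.037]
[ 0.037  0.14  -0.008  0.006 -0.037]
[ 0.036  0.14  -0.008  0.003 -0.037]
[ 0.036  0.14  -0.008  0.    -0.037]
```

```bash
cat > rackfit.py <<'E'
from h import *
from cell import cams,telemetry
from scipy.spatial.transform import Rotation as Ro
S=cams.read_camera('scene');s=telemetry.observe()
t=np.array(s['tool_pos'])
L=cams.cut_out(S,'long_rack');print([(round(d['score'],2),[round(float(v)) for v in d['extent']]) for d in L])
L=[d for d in L if np.hypot(d['extent'][0]-328,d['extent'][1]-163)<15]
if L:
  r=L[0]['region']
  r4=cv2.resize(r.astype(np.uint8),None,fx=4,fy=4,interpolation=cv2.INTER_NEAREST)
  h=r4*0;cv2.fillConvexPoly(h,cv2.convexHull(cv2.findNonZero(r4)),1)
  B=M['long_rack'][0]
  best=[]
  for tilt in np.arange(-.04,.17,.02):
   for bx in np.arange(-.008,.013,.002):
    for by in (-.006,-.003,0,.003,.006):
     for bz in (-.049,-.046,-.043,-.040,-.037):
      Q=Ro.from_euler('zy',[.017,-tilt]).as_matrix()
      u=proj(S,B@Q.T+t+[bx,by,bz])*4+2
      m=h*0;cv2.fillConvexPoly(m,cv2.convexHull(u.astype(np.float32)).round().astype(np.int32),1)
      best.append(((m&h).sum()/(m|h).sum(),tilt,bx,by,bz))
  best.sort(reverse=True)
  for b in best[:8]: print(np.round(b,3))
E
python3 rackfit.py
```

```text
[(0.86, [360, 226, 72, 47]), (0.76, [327, 162, 49, 48]), (0.74, [85, 195, 36, 58])]
[ 0.96   0.02  -0.002  0.    -0.049]
[ 0.96   0.    -0.002  0.    -0.049]
[ 0.959 -0.02   0.    -0.006 -0.046]
[ 0.956 -0.02  -0.002 -0.003 -0.049]
[ 0.955  0.     0.    -0.003 -0.046]
[ 0.954  0.     0.    -0.006 -0.046]
[ 0.953  0.    -0.002 -0.003 -0.049]
[ 0.952 -0.04   0.    -0.006 -0.046]
```

Call:
servo_tool --targets "-1 0 9 0; 0 0 8 0; 0 0 5 0; 0 0 2 0"

```text
time: 29.72
tool_pos: [0.5734, 0.2469, 0.0568]
tool_rot: [3.002, 0.022, 1.589]
contact_force: [-0.3, -0.8, -1.2]
opening: 0.0228
```

```bash
python3 plan.py .572 .247 .053 1.588
```

```text
t 29.73 pos [0.5734, 0.2469, 0.0568] rot [3.002, 0.022, 1.589] q [0.32, 0.61, 1.55, -0.08, 0.85, 0.35] F [-0.3, -0.8, -1.2] op 0.0228
now-axes x 0.1 y -1.4 z 3.8 turn 0.001
after-turn axes x 0.1 y -1.4
```

Call:
servo_tool --targets "0 -1 3 0; 0 0 2 0"

```text
time: 29.98
tool_pos: [0.5743, 0.2469, 0.0531]
tool_rot: [2.999, 0.021, 1.589]
contact_force: [-1.7, -1.5, 12.4]
opening: 0.0237
```

```bash
python3 plan.py .572 .247 .053 1.588
```

```text
t 29.98 pos [0.5743, 0.2469, 0.0531] rot [2.999, 0.021, 1.589] q [0.32, 0.62, 1.56, -0.08, 0.84, 0.35] F [-1.7, -1.5, 12.4] op 0.0237
now-axes x 0.1 y -2.3 z 0.1 turn 0.001
after-turn axes x 0.1 y -2.3
```

Call:
servo_tool --targets "0 0 0 0; 0 0 0 0; 0 1 -10 0; 0 4 -30 0; 0 5 -40 0; 0 5 -40 0; 0 5 -30 0; -50 0 0 0; -50 0 0 0; -50 0 0 0; 0 0 0 0" --hand 0.5

```text
time: 31.35
tool_pos: [0.576, 0.0978, 0.2191]
tool_rot: [2.991, 0.02, 1.592]
contact_force: [0.1, 0.5, -0.5]
opening: 0.0458
```

```bash
python3 plan.py .423 -.2 .22 1.97; python3 - <<'E'
from h import *
from cell import cams
p=cams.read_camera('wrist')
cv2.imwrite('pics/w16.png',p['color'][:,:,::-1])
E
```

```text
t 31.35 pos [0.576, 0.0978, 0.2191] rot [2.991, 0.02, 1.592] q [0.05, 0.36, 1.49, -0.03, 1.15, 0.04] F [0.1, 0.5, -0.5] op 0.0458
now-axes x -294.5 y -159.3 z -0.9 turn -0.378
after-turn axes x -214.9 y -256.7
```

View pics/w16.png

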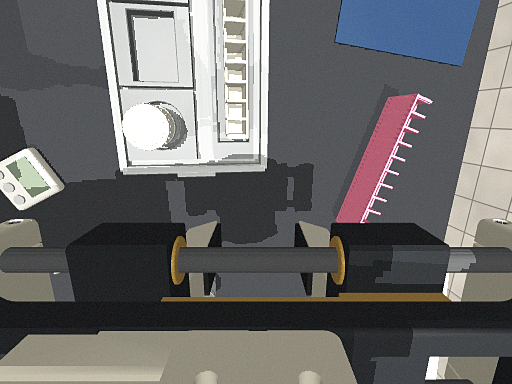

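```bash
python3 plan.py .446 -.21 .22 1.965
```

```text
t 31.4 pos [0.576, 0.0994, 0.2191] rot [2.991, 0.019, 1.593] q [0.05, 0.36, 1.49, -0.03, 1.15, 0.04] F [0.3, -0.2, 0.7] op 0.046
now-axes x -306.4 y -136.9 z -0.9 turn -0.372
after-turn axes x -235.8 y -238.9
```

Call:
servo_tool --targets "0 0 0 -0.13; 0 0 0 -0.13; 0 0 0 -0.12; -40 -40 -6 0; -40 -40 -6 0; -40 -40 -6 0; -40 -40 -6 0; -40 -40 -6 0; -40 -40 -6 0; 0 0 0 0" --hand 0.62

```text
time: 32.65
tool_pos: [0.4523, -0.2126, 0.2437]
tool_rot: [3.004, 0.075, 2.001]
contact_force: [1.0, 0.9, -1.2]
opening: 0.0568
```

```bash
python3 plan.py .4225 -.155 .12 1.965; python3 - <<'E'
from h import *
from cell import cams
p=cams.read_camera('wrist')
cv2.imwrite('pics/w17.png',p['color'][:,:,::-1])
for d in cams.cut_out(p,'bottle')[:2]: print(round(d['score'],2),[round(float(v)) for v in d['extent']],fit([(p,d['region'])],M['bottle'],[.423,-.157,.40]))
E
```

```text
t 32.65 pos [0.4523, -0.2126, 0.2437] rot [3.004, 0.075, 2.001] q [-0.65, 0.18, 1.66, 0.09, 1.17, -1.12] F [1.0, 0.9, -1.2] op 0.0568
now-axes x 64.8 y -3.0 z 123.7 turn 0.036
after-turn axes x 64.6 y -5.3
0.55 [237, 118, 27, 47] (array([ 0.42130762, -0.15423573,  0.34356994]), np.float64(0.8990496211623528))
```

View pics/w17.png

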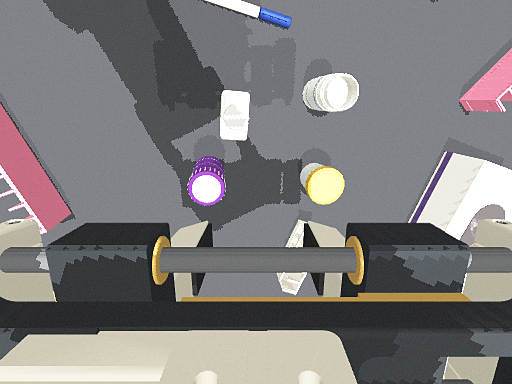

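Call:
servo_tool --targets "25 -6 15 0.03; 25 -6 25 0; 23 -5 30 0; 0 0 25 0; 0 0 0 0"

```text
time: 33.38
tool_pos: [0.4258, -0.1388, 0.1401]
tool_rot: [2.999, 0.069, 1.988]
contact_force: [1.2, 0.6, 0.4]
opening: 0.0571
```

```bash
python3 plan.py .422 -.1545 .049 1.965; python3 - <<'E'
from h import *
from cell import cams
p=cams.read_camera('wrist')
cv2.imwrite('pics/w18.png',p['color'][:,:,::-1])
for d in cams.cut_out(p,'bottle')[:2]: print(round(d['score'],2),[round(float(v)) for v in d['extent']],fit([(p,d['region'])],M['bottle'],[.423,-.157,.40]))
E
```

```text
t 33.38 pos [0.4258, -0.1388, 0.1401] rot [2.999, 0.069, 1.988] q [-0.55, 0.2, 1.96, 0.1, 0.85, -1.03] F [1.2, 0.6, 0.4] op 0.0571
now-axes x -12.8 y -9.9 z 91.1 turn 0.023
after-turn axes x -13.0 y -9.6
0.73 [236, 200, 36, 67] (array([ 0.42138845, -0.15442829,  0.38136458]), np.float64(0.9428092263568529))
```

View pics/w18.png

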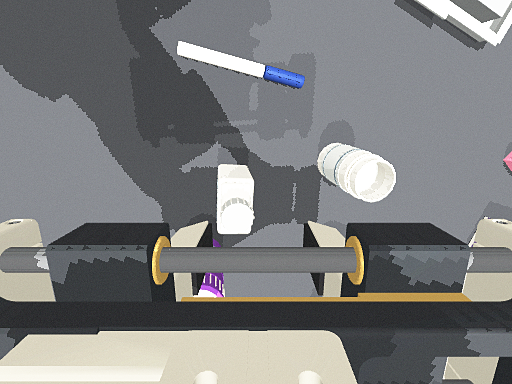

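Call:
servo_tool --targets "-7 -23 0 0.03; 0 0 25 0; 0 0 25 0; 0 0 20 0; 0 0 0 0"

```text
time: 34.1
tool_pos: [0.4261, -0.1586, 0.0752]
tool_rot: [2.986, 0.079, 1.959]
contact_force: [0.2, -0.5, -0.1]
opening: 0.0567
```

```bash
python3 plan.py .422 -.1545 .049 1.95
```

```text
t 34.1 pos [0.4261, -0.1586, 0.0752] rot [2.986, 0.079, 1.959] q [-0.59, 0.31, 2.04, 0.14, 0.64, -1.09] F [0.2, -0.5, -0.1] op 0.0567
now-axes x 5.4 y -2.3 z 26.2 turn 0.009
after-turn axes x 5.4 y -2.3
```

Call:
servo_tool --targets "7 -6 8 0; 0 0 12 0; 0 0 4 0; 0 0 0 0"

```text
time: 34.6
tool_pos: [0.4234, -0.1552, 0.0512]
tool_rot: [2.983, 0.082, 1.959]
contact_force: [0.4, 0.6, -0.8]
opening: 0.057
```

```bash
python3 plan.py .422 -.1545 .049 1.95; python3 - <<'E'
from h import *
from cell import cams
p=cams.read_camera('wrist')
cv2.imwrite('pics/w19.png',p['color'][:,:,::-1])
E
```

```text
t 34.6 pos [0.4234, -0.1552, 0.0512] rot [2.983, 0.082, 1.959] q [-0.59, 0.35, 2.08, 0.16, 0.56, -1.11] F [0.4, 0.6, -0.8] op 0.057
now-axes x 1.2 y -1.1 z 2.2 turn 0.009
after-turn axes x 1.2 y -1.1
```

View pics/w19.png

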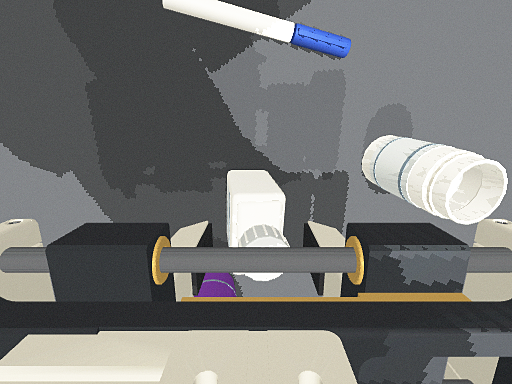

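Call:
servo_tool --targets "0 0 0 0; 0 0 0 0; 0 0 0 0; 0 0 0 0" --hand 0 --squeeze 25

```text
time: 35.15
tool_pos: [0.4238, -0.1557, 0.052]
tool_rot: [2.983, 0.084, 1.959]
contact_force: [-0.9, 0.0, 1.2]
opening: 0.033
```

Call:
servo_tool --targets "0 0 -10 0; 0 1 -25 0; 0 4 -35 0; 0 4 -35 0; 0 4 -25 0; 0 0 0 0.12; 0 0 0 0.12; 0 0 0 0.12"

```text
time: 36.15
tool_pos: [0.4102, -0.1472, 0.1896]
tool_rot: [2.964, 0.021, 1.592]
contact_force: [0.5, 0.0, -1.1]
opening: 0.0288
```

```bash
python3 plan.py .48 .246 .19 1.588; python3 - <<'E'
from h import *
from cell import cams
p=cams.read_camera('wrist')
cv2.imwrite('pics/w20.png',p['color'][:,:,::-1])
E
```

```text
t 36.15 pos [0.4102, -0.1472, 0.1896] rot [2.964, 0.021, 1.592] q [-0.59, 0.1, 1.93, 0.1, 0.96, -0.66] F [0.5, 0.0, -1.1] op 0.0288
now-axes x 391.6 y 78.2 z -0.4 turn 0.004
after-turn axes x 391.9 y 76.5
```

View pics/w20.png

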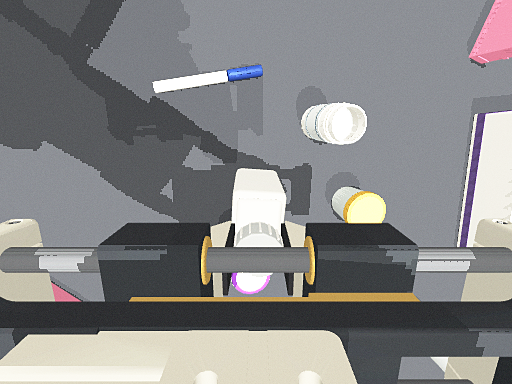

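```bash
python3 - <<'E'
from h import *
from cell import cams
S=cams.read_camera('scene')
a=S['color'][120:270,120:320,::-1]; cv2.imwrite('pics/s21.png',cv2.resize(a,None,fx=4,fy=4,interpolation=cv2.INTER_CUBIC))
E
```

```text
(no output)
```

View pics/s21.png

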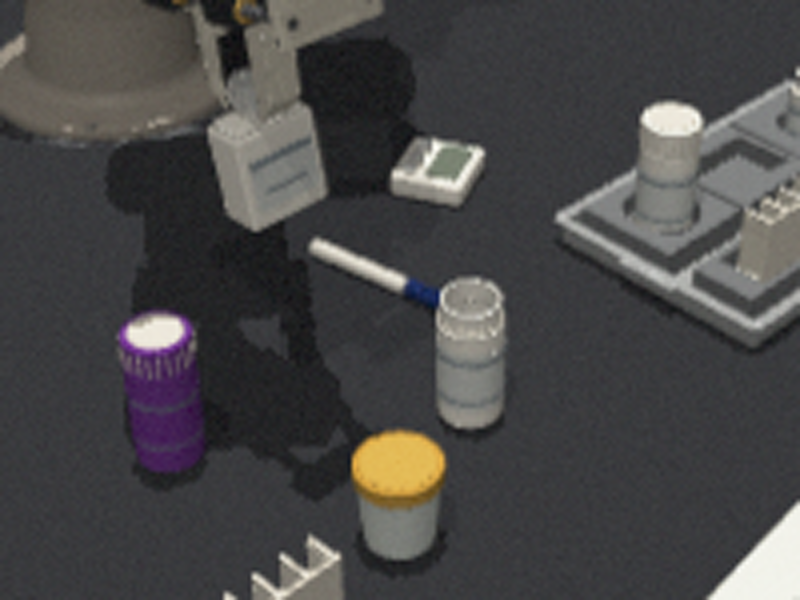

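Call:
servo_tool --targets "0 0 -3 0; 0 1 -8 0; 0 2 -14 0; 0 3 -18 0; 0 2 -14 0; 0 0 -4 0" --hand 0 --squeeze 40

```text
time: 37.0
tool_pos: [0.4066, -0.1456, 0.2549]
tool_rot: [2.964, 0.023, 1.604]
contact_force: [0.7, -0.5, -1.3]
opening: 0.0285
```

```bash
cat > bfit.py <<'E'
import sys
from h import *
from cell import cams,telemetry
from scipy.spatial.transform import Rotation as Ro
from scipy.optimize import minimize
s=telemetry.observe(); P=[cams.read_camera(n) for n in ('scene','wrist')]
R=Ro.from_euler('xyz',s['tool_rot']).as_matrix();t=np.array(s['tool_pos'])
print(s['opening'],t.round(4),s['tool_rot'])
base=R@Ro.from_euler('xz',[np.pi,0]).as_matrix()  # z up
base=base@Ro.from_euler('z',np.pi/2).as_matrix()
V=[]
for p in P:
  c=proj(p,(t+R@[0,0,.03])[None])[0]
  L=cams.cut_out(p,'bottle'); print([(round(d['score'],2),[round(float(v)) for v in d['extent']]) for d in L], c.round())
  L=[d for d in L if np.hypot(*(np.array(d['extent'][:2])-c))<60]
  if L:
    r=cv2.resize(L[0]['region'].astype(np.uint8),None,fx=3,fy=3,interpolation=cv2.INTER_NEAREST); V.append((p,r))
B=[M['bottle'][0]]
def m_(p,a,parts):
  Q=base@Ro.from_euler('xyz',a[3:6]).as_matrix(); m=np.zeros((1152,1536),np.uint8)
  for q in parts:
    u=proj(p,q@Q.T+t+R@[a[0],a[1],a[2]])*3+1
    cv2.fillConvexPoly(m,cv2.convexHull(u.astype(np.float32)).round().astype(np.int32),1)
  return m
def f(a):
  s=0
  for k,(p,r) in enumerate(V):
    m=m_(p,a,M['bottle'])
    s-=(m&r).sum()/(m|r).sum()
  return s/len(V)+ .3*np.sum(np.array(a[3:6])**2)
best=None
for z0 in (.055,.065,.08):
  x0=np.array([0,0,z0,0,0,0.]); sim=np.vstack([x0]+[x0+np.eye(6)[i]*[.01,.006,.015,.15,.1,.1][i] for i in range(6)])
  b=minimize(f,x0,method='Nelder-Mead',options=dict(initial_simplex=sim,maxiter=500,xatol=1e-4,fatol=1e-5))
  if best is None or b.fun<best.fun: best=b
print('IoU',-best.fun,'tool-frame base',best.x[:3].round(4),'rot',best.x[3:].round(3))
w=t+R@best.x[:3]; Q=base@Ro.from_euler('xyz',best.x[3:]).as_matrix()
c=np.array([Q@v+w for v in M['bottle'][0][M['bottle'][0][:,2]==0]])
print('world base',w.round(4),'up',Q[:,2].round(3),'yaxis',Q[:,1].round(3),'corners z',c[:,2].round(4))
for k,(p,r) in enumerate(V):
  im=cv2.resize(p['color'][:,:,::-1],None,fx=3,fy=3); cs,_=cv2.findContours(m_(p,best.x,M['bottle']),0,2); cv2.drawContours(im,cs,-1,(0,0,255),2)
  ys,xs=np.nonzero(r); cy,cx=int(ys.mean()),int(xs.mean()); cv2.imwrite(f'pics/{sys.argv[1]}_{k}.png',im[max(0,cy-250):cy+250,max(0,cx-300):cx+300])
E
python3 bfit.py bf1
```

```text
0.028498402573131913 [ 0.4066 -0.1456  0.2549] [2.9640252  0.0229952  1.60395208]
[(0.85, [184, 133, 29, 42])] [185. 139.]
[(0.84, [260, 222, 54, 109])] [257. 216.]
IoU 0.7428579955694441 tool-frame base [ 0.0024 -0.0006  0.057 ] rot [-0.046 -0.001 -0.03 ]
world base [ 0.4161 -0.1442  0.1987] up [-0.176 -0.029  0.984] yaxis [ 0.011 -1.    -0.027] corners z [0.2025 0.2009 0.1965 0.1949]
```

View pics/bf1_0.png

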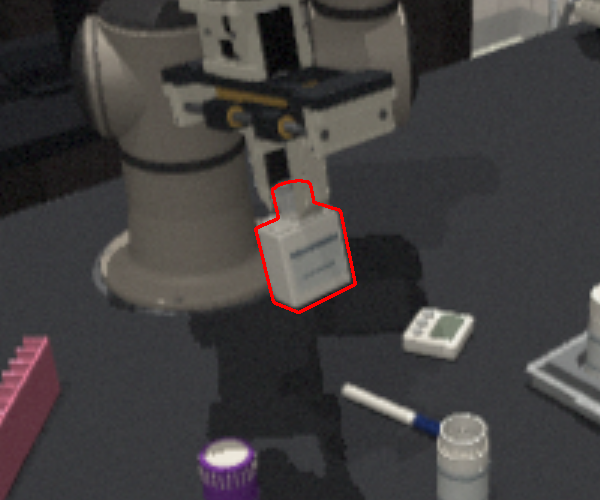

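View pics/bf1_1.png

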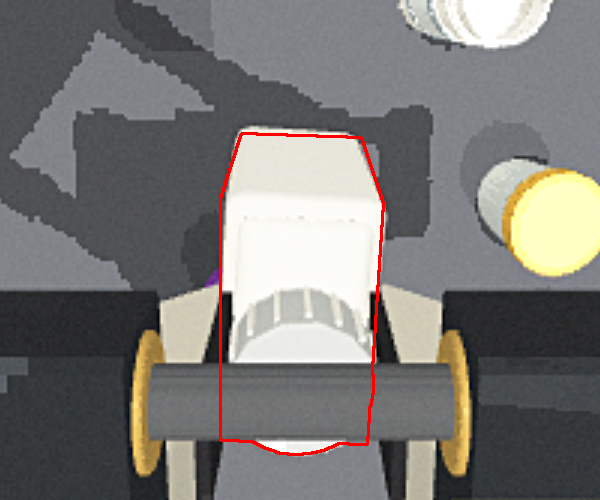

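```bash
python3 - <<'E'
from h import *
from cell import cams,telemetry
from scipy.spatial.transform import Rotation as Ro
s=telemetry.observe(); S=cams.read_camera('scene');W=cams.read_camera('wrist')
R=Ro.from_euler('xyz',s['tool_rot']).as_matrix();t=np.array(s['tool_pos'])
for p,n,b in((S,'s',(185,125)),(W,'w',(258,235))):
  k=8;im=p['color'][b[1]-36:b[1]+36,b[0]-48:b[0]+48,::-1]
  im=cv2.resize(im,None,fx=k,fy=k,interpolation=cv2.INTER_CUBIC)
  for y,c in((.0143,(0,0,255)),(-.0143,(255,0,0))):
    for z in(.014,-.005):
      for x in(-.0095,.0095):
        u=(proj(p,(t+R@[x,y,z])[None])[0]-[b[0]-48,b[1]-36])*k+k/2
        cv2.circle(im,tuple(u.astype(int)),4,c,-1)
  cv2.imwrite(f'pics/z_{n}.png',im)
E
```

```text
(no output)
```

View pics/z_s.png

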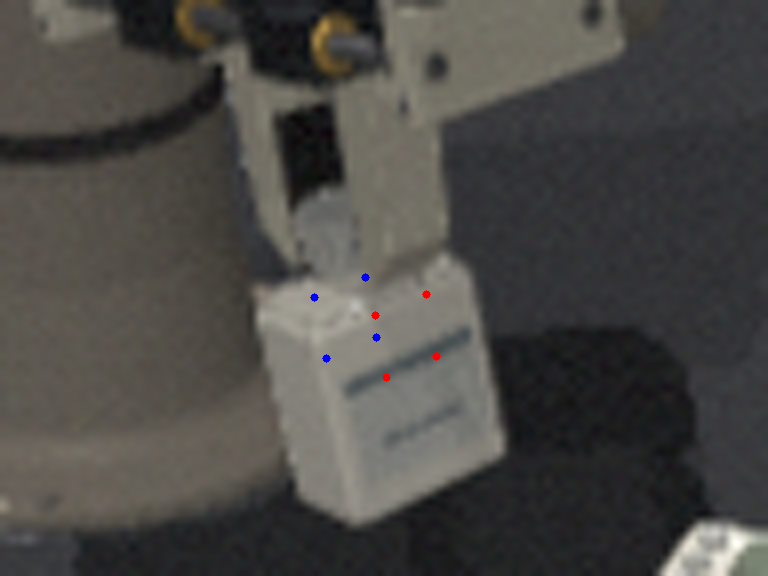

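View pics/z_w.png

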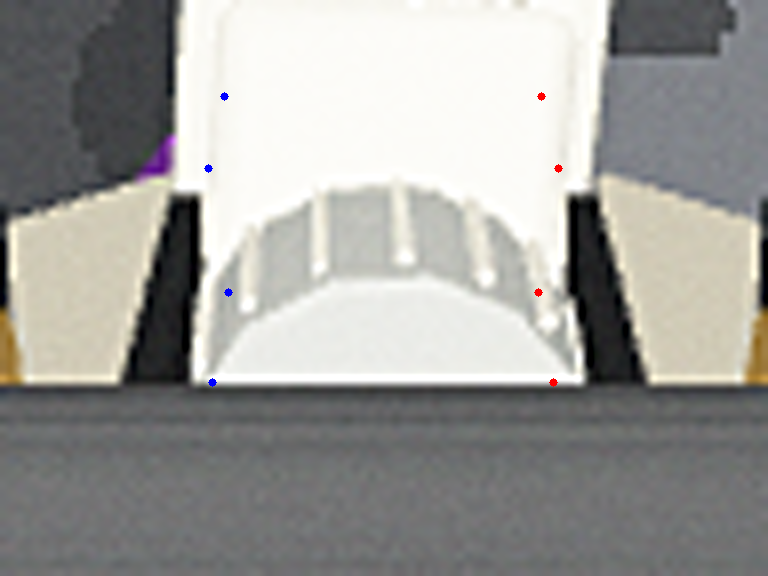

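```bash
python3 - <<'E'
from h import *
from cell import cams,telemetry
from scipy.spatial.transform import Rotation as Ro
for i in range(2):
  s=telemetry.observe(); S=cams.read_camera('scene'); s2=telemetry.observe()
  print(s['time'],s['tool_pos'].round(4) if hasattr(s['tool_pos'],'round') else s['tool_pos'],s['tool_rot'],s2['time'],s2['tool_pos'],s2['qpos'],s2['opening'])
W=cams.read_camera('wrist');s=telemetry.observe()
R=Ro.from_euler('xyz',s['tool_rot']).as_matrix();t=np.array(s['tool_pos'])
Rc=np.asarray(W['R']);cc=-Rc.T@np.asarray(W['t'])
print('cam in tool',R.T@(cc-t), (Rc@R).round(3))
E
```

```text
37.3 [ 0.406  -0.1452  0.2531] [2.96665503 0.0209446  1.60318272] 37.35 [ 0.40605566 -0.14524254  0.2531733 ] [-0.58837914  0.02834468  1.81682071  0.09294796  1.14315867 -0.65467731] 0.027892713418978542
37.35 [ 0.4061 -0.1452  0.2532] [2.96652308 0.02104256 1.60317409] 37.4 [ 0.40607647 -0.14526066  0.25323062] [-0.58836909  0.02831775  1.81669287  0.09291828  1.14325391 -0.65463128] 0.02845349184347398
cam in tool [ 7.02561201e-02  1.67080526e-04 -1.72986281e-01] [[ 0.001  1.     0.001]
 [-0.967  0.001 -0.256]
 [-0.256 -0.001  0.967]]
```

```bash
python3 - <<'E'
from h import *
from cell import cams,telemetry
from scipy.spatial.transform import Rotation as Ro
S=cams.read_camera('scene');s=telemetry.observe();T=cams.read_camera('top')
R=Ro.from_euler('xyz',s['tool_rot']).as_matrix();t=np.array(s['tool_pos'])
k=5;b=(190,110);im=S['color'][b[1]-60:b[1]+60,b[0]-80:b[0]+80,::-1];im=cv2.resize(im,None,fx=k,fy=k,interpolation=cv2.INTER_CUBIC)
def d(x,y,z,c):
    u=(proj(S,(t+R@[x,y,z])[None])[0]-[b[0]-80,b[1]-60])*k+k/2; cv2.circle(im,tuple(u.astype(int)),4,c,-1)
for y in(-.095,.095):
  for x in(-.0375,.0375): d(x,y,-.052,(0,255,0))
for y in(-.0143-.019,.0143+.019): d(.0095,y,.014,(0,0,255)); d(-.0095,y,.014,(0,0,255))
for z in np.arange(.014,-.15,-.02): d(0,0,z,(255,255,0))
cv2.imwrite('pics/zz.png',im)
cv2.imwrite('pics/top2.png',T['color'][:,:,::-1])
E
```

```text
(no output)
```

View pics/zz.png

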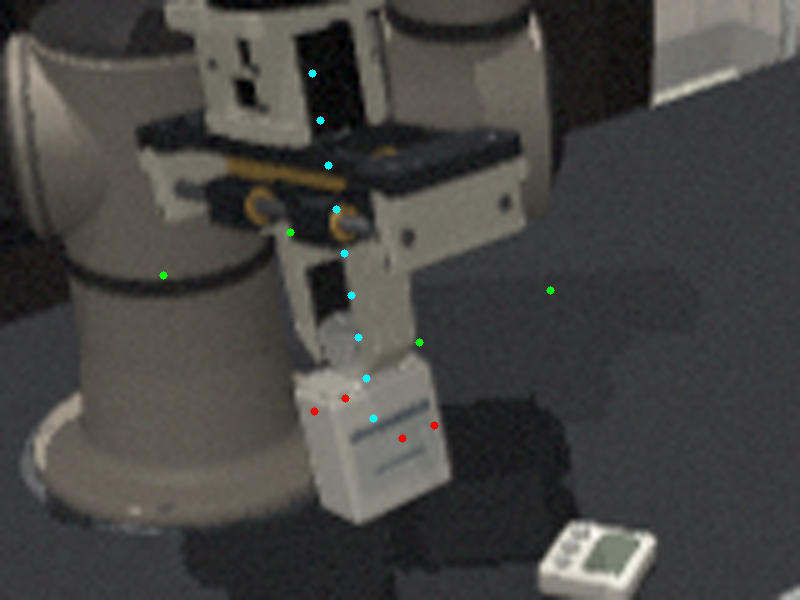

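Call:
servo_tool --targets "20 3 0 0; 35 6 1 0; 42 8 1 0; 45 8 1 0; 45 8 1 0; 45 8 1 0; 45 8 1 0; 42 7 1 0; 35 5 1 0; 20 3 0 0; 0 0 0 0"

```text
time: 38.92
tool_pos: [0.4612, 0.2425, 0.2473]
tool_rot: [2.966, 0.021, 1.601]
contact_force: [0.6, -0.4, -1.1]
opening: 0.0279
```

```bash
python3 plan.py .472 .2445 .15 1.588; python3 bfit.py bf2
```

```text
t 38.92 pos [0.4612, 0.2425, 0.2473] rot [2.966, 0.021, 1.601] q [0.39, 0.22, 1.61, -0.09, 1.16, 0.39] F [0.6, -0.4, -1.1] op 0.0279
now-axes x 1.6 y 10.9 z 97.3 turn 0.013
after-turn axes x 1.8 y 10.9
0.027894064885069576 [0.4612 0.2425 0.2473] [2.96580838 0.0213546  1.6010107 ]
[(0.76, [306, 97, 23, 33]), (0.67, [328, 169, 44, 42]), (0.53, [239, 208, 21, 38])] [306. 102.]
[(0.56, [259, 224, 54, 108])] [258. 215.]
IoU 0.7579821972787693 tool-frame base [ 0.0023 -0.0008  0.0566] rot [-0.047 -0.003 -0.034]
world base [0.4702 0.2439 0.1914] up [-0.172 -0.031  0.985] yaxis [ 0.005 -1.    -0.031] corners z [0.1952 0.1934 0.1893 0.1876]
```

View pics/bf2_1.png

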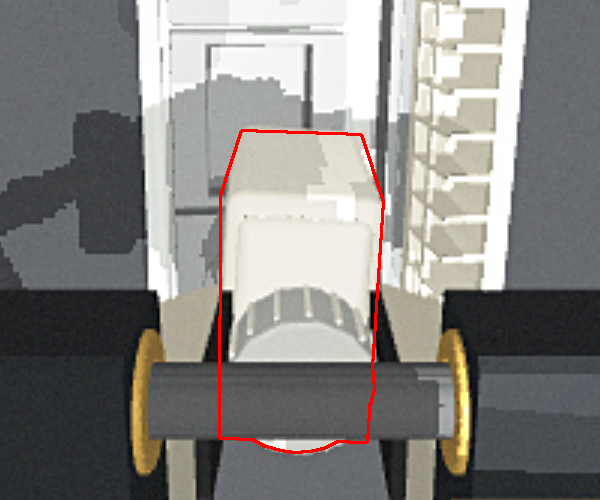

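View pics/bf2_0.png

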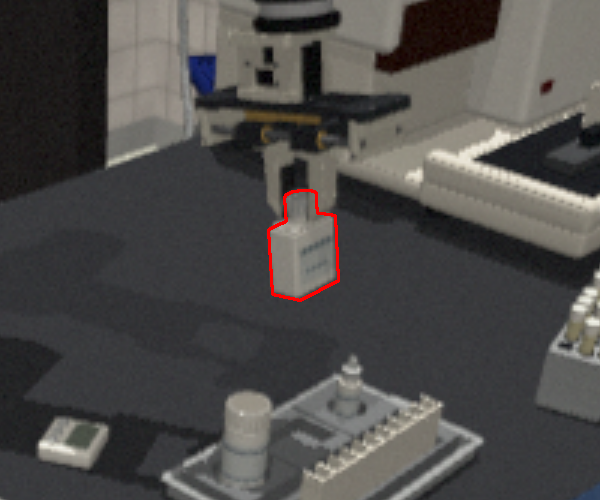

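Call:
servo_tool --targets "2 -4 12 0.01; 2 -4 25 0; 2 -4 30 0; 0 -2 28 0; 0 0 15 0; 0 0 0 0"

```text
time: 39.88
tool_pos: [0.4654, 0.2404, 0.131]
tool_rot: [2.967, 0.02, 1.58]
contact_force: [0.2, -0.0, -1.6]
opening: 0.0283
```

```bash
python3 plan.py .472 .2445 .07 1.588; python3 bfit.py bf3
```

```text
t 39.88 pos [0.4654, 0.2404, 0.131] rot [2.967, 0.02, 1.58] q [0.38, 0.35, 1.78, -0.11, 0.86, 0.44] F [0.2, -0.0, -1.6] op 0.0283
now-axes x 4.1 y 6.7 z 61.0 turn -0.008
after-turn axes x 4.0 y 6.7
0.02834231601821798 [0.4654 0.2404 0.131 ] [2.96675494 0.01993639 1.5796645 ]
[(0.59, [302, 135, 19, 28])] [303. 139.]
[(0.84, [259, 226, 53, 106])] [257. 216.]
IoU 0.7176719547135448 tool-frame base [ 0.0023 -0.0002  0.061 ] rot [-0.017  0.006 -0.051]
world base [0.4758 0.2416 0.0708] up [-0.181  0.002  0.984] yaxis [-0.039 -0.999 -0.005] corners z [0.074  0.0737 0.0679 0.0675]
```

View pics/bf3_1.png

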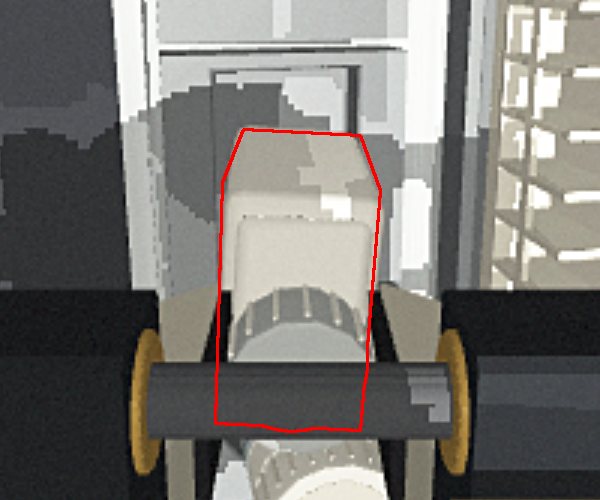

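View pics/bf3_0.png

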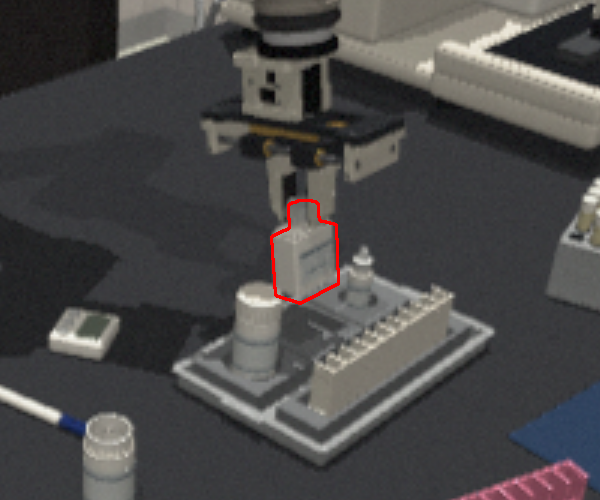

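Call:
servo_tool --targets "6 -3 6 -0.01; 0 0 12 0; 0 0 10 0; 0 0 0 0"

```text
time: 40.58
tool_pos: [0.4692, 0.2477, 0.1043]
tool_rot: [2.961, 0.019, 1.591]
contact_force: [0.1, 0.8, -1.7]
opening: 0.0283
```

```bash
python3 plan.py .472 .2445 .07 1.588; python3 bfit.py bf4
```

```text
t 40.58 pos [0.4692, 0.2477, 0.1043] rot [2.961, 0.019, 1.591] q [0.39, 0.39, 1.8, -0.12, 0.79, 0.45] F [0.1, 0.8, -1.7] op 0.0283
now-axes x -3.2 y 2.8 z 34.3 turn 0.003
after-turn axes x -3.2 y 2.8
0.02834900250935101 [0.4692 0.2477 0.1043] [2.96051852 0.01928462 1.59136992]
[(0.87, [304, 143, 18, 32]), (0.64, [286, 179, 40, 29])] [304. 146.]
[(0.73, [258, 223, 56, 105])] [257. 216.]
IoU 0.7364537357071227 tool-frame base [ 0.0028 -0.0007  0.0614] rot [ 0.021 -0.006 -0.018]
world base [0.4795 0.2495 0.0437] up [-0.174  0.036  0.984] yaxis [-0.001 -0.999  0.037] corners z [0.0456 0.0477 0.0396 0.0418]
```

View pics/bf4_1.png

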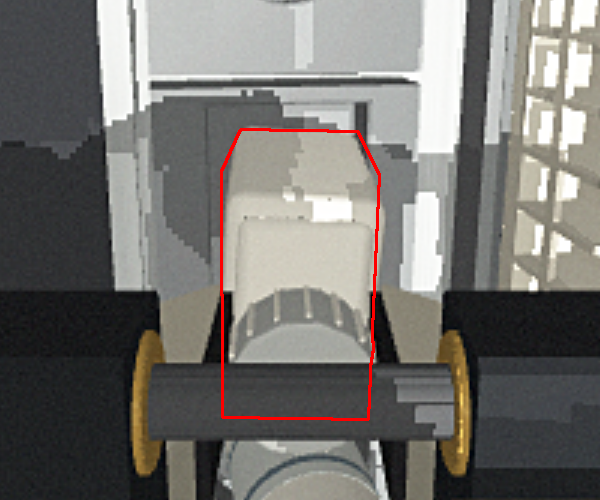

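View pics/bf4_0.png

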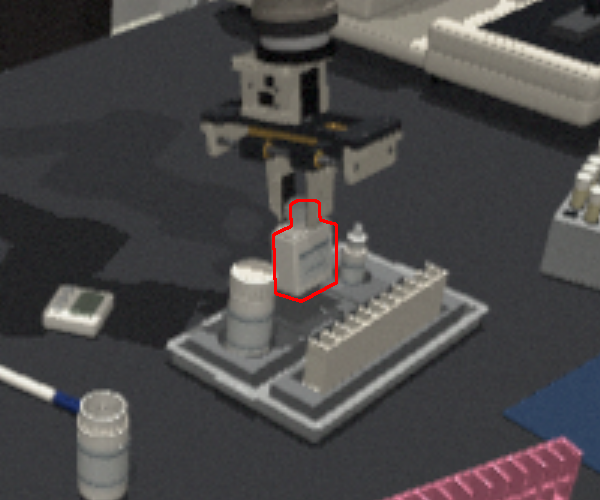

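Call:
servo_tool --targets "-3 -3 5 0; 0 0 7 0; 0 0 7 0; 0 0 4 0; 0 0 0 0"

```text
time: 41.4
tool_pos: [0.4714, 0.2443, 0.0811]
tool_rot: [2.958, 0.018, 1.591]
contact_force: [-0.1, 0.2, -2.0]
opening: 0.0283
```

```bash
python3 plan.py .472 .2445 .07 1.588; python3 bfit.py bf5
```

```text
t 41.4 pos [0.4714, 0.2443, 0.0811] rot [2.958, 0.018, 1.591] q [0.39, 0.42, 1.83, -0.12, 0.73, 0.45] F [-0.1, 0.2, -2.0] op 0.0283
now-axes x 0.2 y 0.6 z 11.1 turn 0.003
after-turn axes x 0.2 y 0.6
0.02832012192714008 [0.4714 0.2443 0.0811] [2.95775933 0.01817972 1.59103027]
[(0.91, [302, 148, 20, 33]), (0.34, [328, 171, 46, 46])] [303. 153.]
[(0.65, [259, 225, 54, 109])] [257. 216.]
IoU 0.7563833533865282 tool-frame base [ 0.004  -0.0004  0.0568] rot [-0.067 -0.005  0.003]
world base [0.4813 0.2474 0.0252] up [-0.177 -0.053  0.983] yaxis [ 0.035 -0.998 -0.047] corners z [0.0296 0.0268 0.0235 0.0207]
```

View pics/bf5_0.png

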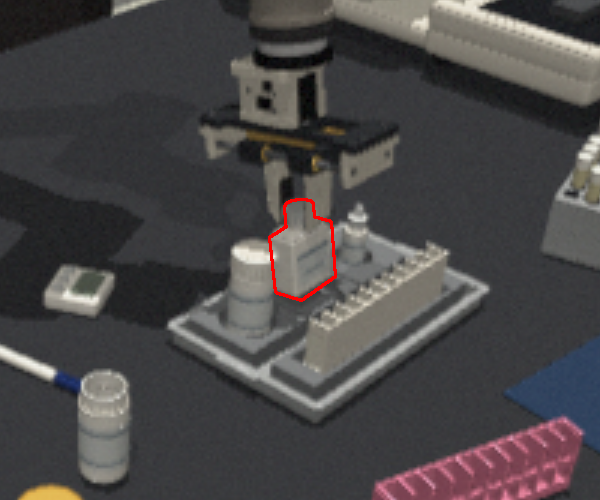

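Call:
servo_tool --targets "0 -1 4 0; 0 -1 4 0; 0 0 2 0"

```text
time: 41.98
tool_pos: [0.4716, 0.2444, 0.0714]
tool_rot: [2.956, 0.017, 1.591]
contact_force: [1.0, -0.5, -1.8]
opening: 0.0285
```

Call:
servo_tool --targets "0 0 2 0; 0 0 2 0"

```text
time: 42.22
tool_pos: [0.4724, 0.2443, 0.0671]
tool_rot: [2.956, 0.017, 1.591]
contact_force: [0.6, 0.2, -0.7]
opening: 0.0281
```

Call:
servo_tool --targets "0 0 2 0; 0 0 1 0"

```text
time: 42.48
tool_pos: [0.4739, 0.2456, 0.0661]
tool_rot: [2.953, 0.015, 1.591]
contact_force: [-3.1, 1.3, 8.5]
opening: 0.0285
```

Call:
servo_tool --targets "0 0 0 0; 0 0 0 0; 0 0 0 0" --hand 0.5

```text
time: 42.85
tool_pos: [0.4747, 0.2459, 0.0667]
tool_rot: [2.951, 0.014, 1.591]
contact_force: [0.7, 0.2, -0.1]
opening: 0.0453
```

```bash
python3 plan.py .472 .2445 .07 1.588; python3 bfit.py bf6
```

```text
t 42.85 pos [0.4747, 0.2459, 0.0667] rot [2.951, 0.014, 1.591] q [0.39, 0.45, 1.84, -0.13, 0.68, 0.46] F [0.7, 0.2, -0.1] op 0.0453
now-axes x -1.4 y -2.7 z -3.3 turn 0.003
after-turn axes x -1.4 y -2.7
0.04532920399982992 [0.4747 0.2459 0.0667] [2.9508737  0.01426177 1.59087746]
[(0.6, [305, 153, 19, 34]), (0.41, [184, 281, 48, 51])] [304. 157.]
[(0.91, [264, 210, 62, 74])] [257. 216.]
IoU 0.7466229975493804 tool-frame base [ 0.0016 -0.0005  0.0602] rot [ 0.117 -0.029 -0.016]
world base [0.4855 0.2469 0.0075] up [-0.161  0.127  0.979] yaxis [-0.014 -0.992  0.126] corners z [0.0066 0.0139 0.0011 0.0084]
```

View pics/bf6_0.png

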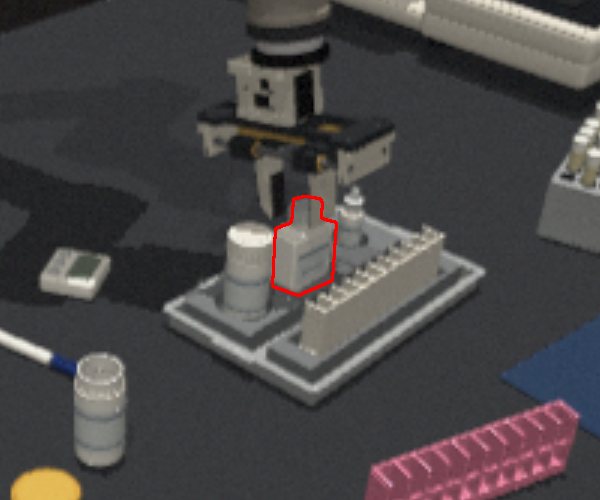

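View pics/bf6_1.png

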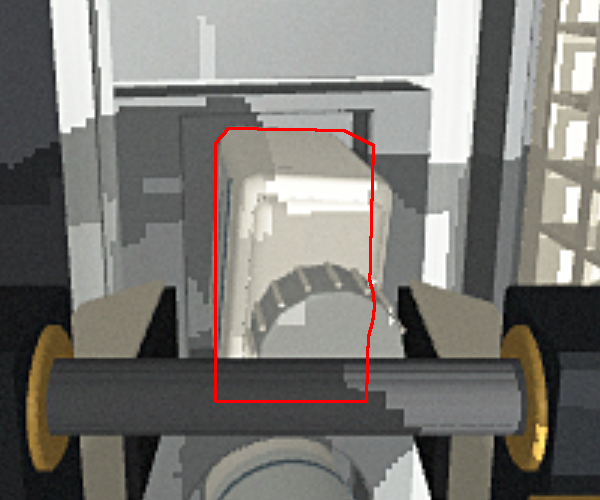

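Call:
servo_tool --targets "0 3 -5 0; 0 3 -12 0; 0 5 -25 0; 0 7 -35 0; 0 7 -35 0; 0 7 -35 0; -45 0 -5 0; -50 0 0 0; -50 0 0 0; -50 0 0 0; -50 0 0 0; 0 0 0 0" --hand 0.65

```text
time: 44.55
tool_pos: [0.4839, -0.0028, 0.2417]
tool_rot: [2.938, 0.013, 1.594]
contact_force: [-0.4, 0.3, 0.6]
opening: 0.0593
```

```bash
python3 - <<'E'
from h import *
from cell import cams,telemetry
s=telemetry.observe();print(s['time'],s['tool_pos'])
P={n:cams.read_camera(n) for n in('top','scene')}
cv2.imwrite('pics/f_top.png',cv2.resize(P['top']['color'][100:240,105:305,::-1],None,fx=4,fy=4,interpolation=cv2.INTER_CUBIC))
cv2.imwrite('pics/f_scene.png',cv2.resize(P['scene']['color'][120:300,210:400,::-1],None,fx=3.3,fy=3.3,interpolation=cv2.INTER_CUBIC)[:600])
E={'canister':(.4825,.1585),'bottle':(.4815,.246),'vial':(.480,.334),'long_rack':(.572,.247),'open_canister':(.5237,-.08),'short_rack':(.608,-.318)}
for n,(x,y) in E.items():
  z=.010 if n in('canister','bottle','vial','long_rack') else 0
  for k,p in P.items():
    c=proj(p,np.array([[x,y,z+.04]]))[0]
    L=[d for d in cams.cut_out(p,n) if np.hypot(*(np.array(d['extent'][:2])-c))<18]
    if L:
      r=fit([(p,L[0]['region'])],M[n],[x,y,0.],yaw=n in('bottle','long_rack','short_rack'),z=z,hull='rack' in n,w=(.01,.01,.1)); print(n,k,r[0].round(4),round(r[1],3),'d',(1e3*np.hypot(*(r[0][:2]-[x,y]))).round(1))
    else: print(n,k,'none',c.round())
E
```

```text
44.55 [ 0.48386843 -0.00278576  0.24168091]
canister top [0.4832 0.1584] 0.872 d 0.7
canister scene [0.4751 0.1666] 0.868 d 11.0
bottle top [ 0.4834  0.247  -0.1101] 0.904 d 2.2
bottle scene [0.4781 0.2498 0.1301] 0.858 d 5.1
vial top [0.4808 0.3318] 0.928 d 2.4
vial scene [0.4726 0.3383] 0.813 d 8.6
long_rack top [0.5749 0.2463 0.0207] 0.958 d 3.0
long_rack scene [0.5738 0.2455 0.0481] 0.88 d 2.3
open_canister top none [279. 173.]
open_canister scene [ 0.526  -0.0831] 0.931 d 3.9
short_rack top [ 0.6084 -0.3164  0.022 ] 0.963 d 1.7
short_rack scene [ 0.6083 -0.3192  0.0203] 0.972 d 1.3
```

View pics/f_top.png

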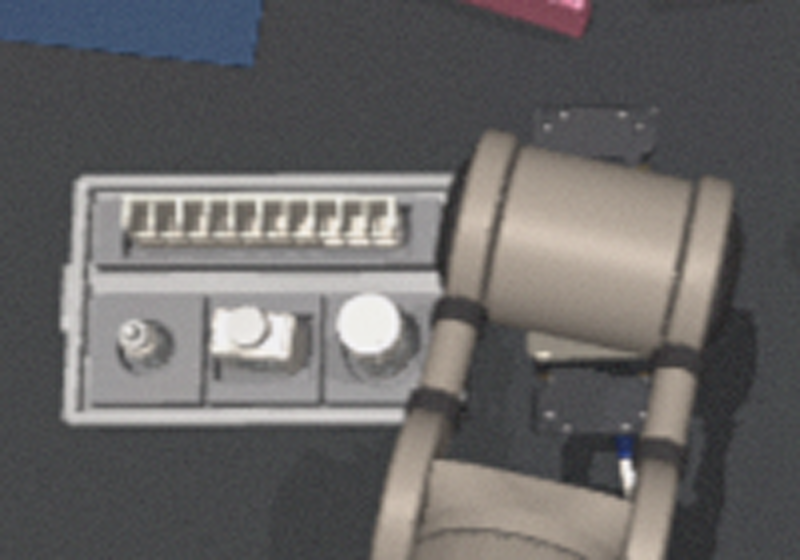

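View pics/f_scene.png

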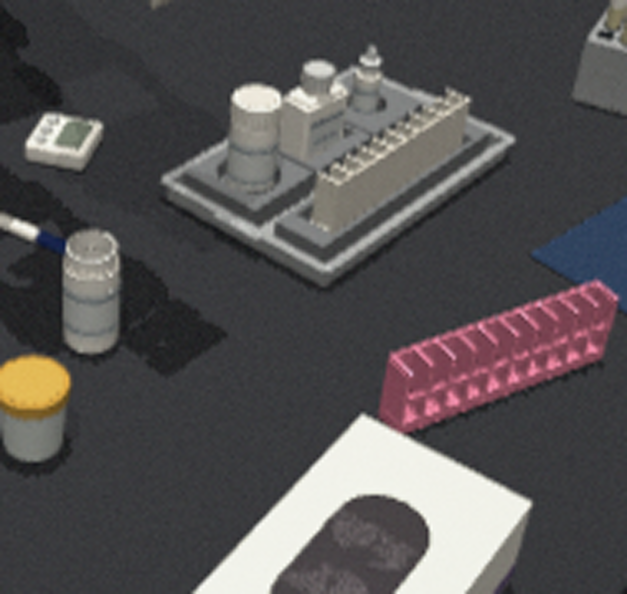

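```bash
python3 - <<'E'
from h import *
from cell import cams,telemetry
P=[cams.read_camera(n) for n in('top','scene')]
E={'canister':(.4825,.1585),'bottle':(.4815,.246),'vial':(.480,.334),'long_rack':(.572,.247)}
U={'canister':[cyl(.022,.018,.078),cyl(.0225,.076,.096)],'bottle':[box(.034,.058,.018,.064),cyl(.0145,.064,.09)],'vial':[cyl(.013,.018,.05),M['vial'][1]],'long_rack':[box(.024,.2,.018,.062)]}
S=4
for n,(x,y) in E.items():
  T=[]
  for p in P:
    c=proj(p,np.array([[x,y,.05]]))[0]
    L=[d for d in cams.cut_out(p,n) if np.hypot(*(np.array(d['extent'][:2])-c))<18]
    if L:
      r=cv2.resize(L[0]['region'].astype(np.uint8),None,fx=S,fy=S,interpolation=cv2.INTER_NEAREST)
      if 'rack' in n: h=r*0;cv2.fillConvexPoly(h,cv2.convexHull(cv2.findNonZero(r)),1);r=h
      T.append((p,r))
  yw=0.017
  def f(a):
    return -sum((lambda m:(m&r).sum()/(m|r).sum())(render(p,U[n],a[0],a[1],a[3],a[2],S)) for p,r in T)/len(T)
  x0=np.array([x,y,.012,yw]);best=minimize(f,x0,method='Nelder-Mead',options=dict(initial_simplex=np.vstack([x0]+[x0+np.eye(4)[i]*[.006,.006,.01,.1][i] for i in range(4)]),xatol=1e-4,fatol=1e-5))
  print(n,len(T),best.x.round(4),round(-best.fun,3))
E
```

```text
canister 2 [0.4828 0.1567 0.0058 0.0748] 0.915
bottle 2 [ 0.4818  0.2463  0.0047 -0.0895] 0.881
vial 1 [0.4769 0.3307 0.0045 0.1372] 0.861
long_rack 2 [0.5735 0.2452 0.0067 0.0079] 0.848
```

```bash
python3 -c "
from cell import robot
print(robot.hand_in())"
```

```text
the job is handed in; nothing more can be done
None
```

I set the capped canister, dropper vial, ten-place rack and wash bottle each down in its own tray pocket, then pulled the gripper clear and handed the job in at about 45 s. The hand-in gave no verdict.

**In the tray:** the last two-view fit puts the canister, bottle and rack within about 3 mm of their pocket centres. The vial is within about 5 mm from one view only. All four heights are consistent with lying on the pocket floor, and they look upright in the pictures.

**Left alone:** the short rack (two views) and the open canister (scene camera only, as the arm hid it from above) measured within about 4 mm of where they started. I saw no sign that the purple canister or the pink racks moved.

**Checks that failed or disagreed:**
- **Placement check:** my first scene-only fits showed the canister 11 mm and the vial 9 mm off. I put this down to the pocket rims hiding their lower ends. The top view and the rim-corrected fit agreed with the pocket centres.
- **Tool tilt:** the tool tilted by up to about 0.2 rad during the job, and shift and turn moves could not correct it.
- **Bottle grip:** the fingertips sit roughly 28 mm higher than the description implies. The bottle slipped so that it was carried by its cap and leaning. I lowered it until I felt contact before releasing it, and it settled flat.

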